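# Put the glue stick and bobbin away in the bench chest

### The arm

A 6-joint arm with a two-finger parallel gripper is mounted at the origin on the work surface. World frame = base frame: x ahead of the robot, y to its left, z up, the work surface at z = 0. Lengths are in m, angles in rad, forces in N, time in s.
With the tool pointing down it reaches from about 0.35 to 0.775 m from the base axis. Payload 7.3 kg.
Tool frame: the origin (TCP) lies midway between the tips of the shut fingers; the grasp point (between the pads) lies 19 mm behind it; z points along the fingers, y is the direction in which the jaws open and shut (so a half turn about z gives the same grasp; the last joint's range is limited). The gripper opens to 92 mm and grips with 3 to 60 N. Pads are 19 mm wide; open, the fingers measure 130 mm over their backs; the gripper's body (75 mm by 190 mm) begins 47 mm behind the grasp point.
Start: joints at [-1.337, 0.342, 1.524, -0, 1.275, -0.146], TCP at [0.195, -0.488, 0.227] pointing down, gripper open.
Joint ranges: [-2.53, 2.53], [-0.77, 2.02], [0.04, 2.7], [-1, 4.14], [0.28, 2.66], [-3.11, 3.11]. Speed limits (rad/s): [2.57, 2.57, 3.14, 3.14, 3.14, 3.14].

### API

Orientations are given as [roll, pitch, yaw] about the fixed x, y, z axes, in that order (R = Rz(yaw) Ry(pitch) Rx(roll)).
In Python, from cell import status, eyes, job gives the robot as it stands.
- The arm moves only by the tool jog_arm, never from a script. Its argument "series" is a list of rows, each a list of 3 entries, a list of its own where there are three numbers: the gripper command: -1 is shut, 1 is fully open, values between are in proportion, then the shift along the tool's x, y, z in m, then the turn, a rotation vector about the tool's x, y, z in rad. In form: [[grip, [x, y, z], [ax, ay, az]], ...]. A call has 1 to 12 rows; each row is the pose to reach, as a shift and turn from the pose commanded when the call began, along the tool's axes at that moment; what a row does not reach only later rows make up. A row lasts 1/12 s, in which the tool goes at most 41.7 mm and 7.16 degrees, less where a joint would pass 70% of its speed; a pose out of reach is approached as far as the arm can. A call with a gripper value outside its range is refused whole. The fingers move at their own pace and stop on an object; "squeeze" is the grip in N (left out, the last holds). Time passes only in rows, so rows that repeat a pose let the fingers close. It gives the time, the measured TCP pose, the force and the opening at its end, in the units of the state.
- status.observe(): the state, without advancing time (a new reading comes with each control period).
- eyes.read_camera(name): name is "scene" or "top"; returns a dict with "img" (400x640x3 uint8, red, green, blue), "range_z" (400x640 float32, m along the optical axis (not along the pixel's ray), 0 where there is no reading), "camera_matrix" (3x3 intrinsics, pixels), "k1" (the pictures are not rectified: a ray, as slopes to the right and down, at radius r is drawn at 1 + k1 r^2 times it, then the intrinsics apply), "T" (4x4, takes a point from camera to world coordinates). Camera axes: x right, y down, z forward; pixel columns grow to the right and rows downward; lengths in m; the calibration is good to about 2 mm. A picture is of the moment at which its call begins.
- job.hand_in(): hands the job in, once; it reports no verdict.
The state is a dict: "time": time; "qpos": joint angles; "qvel": joint speeds; "joint_efforts": joint torques, N m; "tool_pos": TCP position; "tool_rot": TCP orientation; "contact_force": force on the tool from outside, world axes, zero at the start; "torque": the same for the moment, N m; "opening": finger opening in m.
Only numpy, scipy, OpenCV 4.12 (cv2) and the standard library are available. Lean on these libraries where they do the work, as an engineer would, in place of code of your own. Each camera call takes 0.05 s, during which the arm holds its last target.

### The job

Flip up the ring pull of the flush hatch on the bench chest and lift the hatch fully open, so that it stays open. Then drop the glue stick into the blue cup and the wooden bobbin into the orange cup inside the chest. Leave both cups standing in the chest and do not disturb the bowl, the tumbler or the carton.

Things in the scene. Friction and masses are not known exactly. Their poses are not given: they have to be found in the camera images.
- chest: Plywood chest fixed to the bench, 310 (its x) x 270 (its y) x 135 mm high; origin at the centre of its underside, z up. Its top has an opening 250 x 212 mm, centred, closed by a grey hatch flush with the top. The well inside is 250 x 212 mm with its floor 12 mm above the origin. Two cups stand in the well.
- hatch_hinge (a point): Middle of the hatch's hinge line on the chest: at chest (0, +106, 135) mm, the line runs along the chest's x. Axes as the chest's. The hatch reaches 208 mm from it towards the chest's -y; 12 mm thick.
- hatch (a joint): Hatch angle: 0 closed, 0.96 rad (55 degrees) fully open at its stop; the edge on the chest's -y side rises. Spring-balanced stiff hinge, stays where left; lifting by the ring takes 3 to 6 N. Open, it leans over the cups (free edge 119 mm from the hinge line, 170 mm above the chest top): a gripper fits there only leaning about 35 degrees, parallel to the hatch, fingers pointing down and to the chest's +y.
- ring_bar (a point): Middle of the grip bar of the brass D-shaped ring pull: 8 mm thick, straight for 60 mm, parallel to chest x. Ring pivot: 100 mm from the hinge line, 6 mm below the hatch's top face, parallel to it; bar 45 mm from the pivot, folded flat towards chest -y (145 mm from the hinge line). Recess 120 mm (x), 92 to 188 mm from the hinge line, 22 mm deep: room for a finger either side.
- ring (a joint): Angle of the ring pull to the hatch: 0 folded flat in its recess, 1.57 standing straight up from the hatch, stop at 1.9 rad. Turns easily, light friction.
- blue_cup: Blue plastic cup, loose, standing in the well, 96 mm across the rim, 80 mm high, wall 4 mm, floor 5 mm; origin at the centre of its underside, z up. Blue and orange cups stand side by side along the chest's x, either may be first, about 95 mm from the hinge line.
- orange_cup: Orange plastic cup, loose, same size and origin as the blue cup.
- glue_mid (a point): Centre, half-way up, of a glue stick standing upright on the bench: cylinder 30 mm diameter, 95 mm high, yellow with a black cap; z along its axis. About 50 g.
- bobbin_mid (a point): Centre, half-way up, of an empty wooden bobbin standing upright on the bench: 90 mm high, core 28 mm diameter between two flanges 44 mm in diameter and 12 mm thick at its ends; z along its axis. About 70 g.
- bowl_mid (a point): Bystander: white bowl, 100 mm across, 45 mm high; point at its centre, half-way up. Loose.
- tumbler_mid (a point): Bystander: glass tumbler, 72 mm across, 85 mm high; point at its centre, half-way up. Loose.
- carton_mid (a point): Bystander: orange closed carton with a white top patch, 140 x 130 x 50 mm; point at its centre. Loose.

How it is judged:
On the way, in this order (a step that is already met when the one before it is completed fails the run):
1. the ring pull is flipped up (at least 0.7 rad) while the hatch is still nearly shut (value of joint ring above 0.7 rad and value of joint hatch below 0.3 rad), for 0.05 s.
2. the hatch is open, at least 0.85 rad (value of joint hatch above 0.85 rad), for 0.2 s.
At the end, for the whole second after the job is handed in: Hatch over 0.8 rad open; glue stick in the blue cup, bobbin in the orange (centres within 42 mm of the cup's axis, 10 to 85 mm above its underside); cups at rest, upright within 0.15 rad, under 30 mm above the chest's underside; bowl, tumbler, carton within 30 mm of their starts (value of joint hatch above 0.8 rad and horizontal distance between glue_mid and blue_cup below 0.042 m and z of glue_mid in the frame of blue_cup between 0.01 and 0.085 m and horizontal distance between bobbin_mid and orange_cup below 0.042 m and z of bobbin_mid in the frame of orange_cup between 0.01 and 0.085 m and angle between each of blue_cup, orange_cup's own z axis and vertical below 0.15 rad and z of each of blue_cup, orange_cup in the frame of chest below 0.03 m and distance of each of bowl_mid, tumbler_mid, carton_mid from where it was at the start of the episode below 0.03 m and linear speed of each of blue_cup, orange_cup below 0.03 m/s); the robot touches nothing.
It fails at once if a cup is tipped by more than 0.6 rad (angle between any of blue_cup, orange_cup's own z axis and vertical above 0.6 rad).
It fails at once if a bystander (bowl, tumbler, carton) is moved by more than 30 mm (distance of any of bowl_mid, tumbler_mid, carton_mid from where it was at the start of the episode above 0.03 m).
It also fails if it takes over 72 s, if anything falls off the work surface, if the arm or the gripper's body presses on something with over 40 N, if the wrist force passes 120 N, or if a joint passes its speed limit or range.

## Working session

There is one attempt and no reset: what is moved stays moved. The work goes in short steps, Python scripts to look and compute and a tool call to move; the robot and the scene stay as the last step left them, time stands still between calls to the robot, and variables do not carry over. Pictures are saved under pics/ and viewed, and the job is handed in when it is done.

Besides the shell and the picture viewer there is one more tool, called after "Request:" by a JSON object that holds its "fn" and its "kwargs", one argument or row to a line. jog_arm: Moves the arm, as the interface text tells. Its arguments: {"type":"object","properties":{"series":{"type":"array","items":{"type":"array"}},"squeeze":{"type":"number"}},"required":["series"]}

```bash
ls; mkdir -p pics; python3 - <<'E'
from cell import status, eyes
import cv2
print(status.observe())
for n in ("scene","top"):
    d=eyes.read_camera(n); cv2.imwrite(f"pics/{n}0.png",d["img"][:,:,::-1])
    print(n,d["camera_matrix"],d["k1"],d["T"])
E
```

```text
pics
{'time': 0.0, 'qpos': array([-1.33701124e+00,  3.42714579e-01,  1.52499104e+00, -4.92853890e-05,
        1.27539821e+00, -1.45996942e-01]), 'qvel': array([-5.13164510e-04,  1.01065201e-04,  5.27331583e-05, -5.70035889e-04,
       -2.10492292e-03, -1.13790443e-03]), 'joint_efforts': array([-1.94169712e-03, -4.31246710e+01, -2.44226253e+01,  7.15201395e-02,
        5.60235931e-02, -1.31094862e-04]), 'tool_pos': array([ 0.19454199, -0.48719734,  0.22605826]), 'tool_rot': array([-3.14009071e+00, -1.73215333e-04,  3.79796282e-01]), 'contact_force': array([-0.4540282 , -0.08009602,  0.19901723]), 'torque': array([-0.02196889, -0.04362876,  0.01667767]), 'opening': 0.0918581784889984}
scene [[401.33381488   0.         322.32289344]
 [  0.         401.33381488 199.61074722]
 [  0.           0.           1.        ]] -0.008289673601827193 [[ 0.41867218  0.68922708 -0.59133716  1.12954019]
 [ 0.90799834 -0.32909713  0.25929538 -0.32718684]
 [-0.01589396 -0.64549292 -0.76360086  0.88908207]
 [ 0.          0.          0.          1.        ]]
top [[457.15400445   0.         325.79735783]
 [  0.         457.15400445 199.82049042]
 [  0.           0.           1.        ]] -0.09392178414023584 [[-0.01675961 -0.99226169  0.12302787  0.39193514]
 [-0.99957482  0.01956379  0.02162044 -0.09388087]
 [-0.02386003 -0.12261321 -0.99216768  1.29274605]
 [ 0.          0.          0.          1.        ]]
```

View pics/scene0.png

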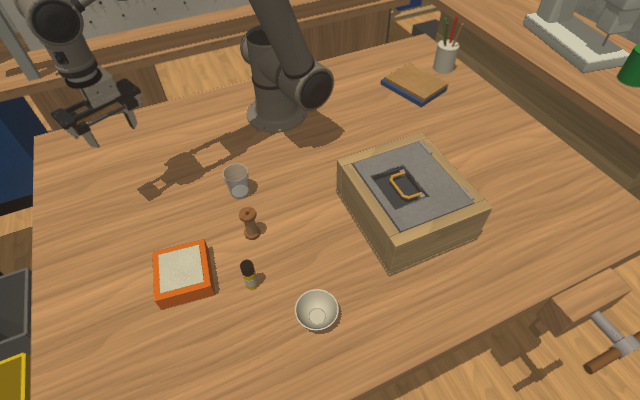

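View pics/top0.png

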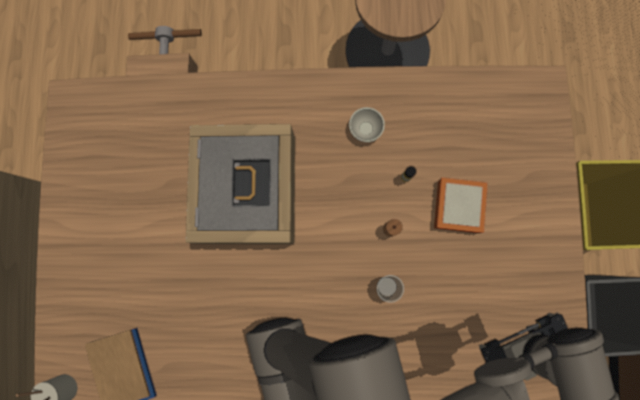

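The top view shows the chest at about (240,184) with the ring bar at (254,182). The bowl is at (366,125), the glue at (410,172), the bobbin at (393,228), the tumbler at (389,288) and the carton at (462,205). Next I'll measure these.

```bash
cat > h.py <<'E'
import numpy as np, cv2
from scipy.spatial.transform import Rotation as R
from cell import status, eyes
def cloud(d):
    K=d["camera_matrix"];k=d["k1"];h,w=d["range_z"].shape
    u,v=np.meshgrid(np.arange(w),np.arange(h))
    p=cv2.undistortPoints(np.stack([u,v],-1).reshape(-1,1,2).astype(float),K,np.array([k,0,0,0.])).reshape(h,w,2)
    z=d["range_z"]; P=np.dstack([p[...,0]*z,p[...,1]*z,z])
    W=P@d["T"][:3,:3].T+d["T"][:3,3]; W[z==0]=np.nan
    return W
def px(d,p):
    q=np.linalg.inv(d["T"])@np.r_[p,1]; x,y=q[0]/q[2],q[1]/q[2]; f=1+d["k1"]*(x*x+y*y)
    K=d["camera_matrix"]; return np.array([K[0,0]*x*f+K[0,2],K[1,1]*y*f+K[1,2]])
def crop(d,u0,v0,u1,v1,s,name):
    cv2.imwrite(name,cv2.resize(d["img"][v0:v1,u0:u1,::-1],None,fx=s,fy=s,interpolation=cv2.INTER_CUBIC))
E
python3 - <<'E'
from h import *
np.set_printoptions(precision=4,suppress=True)
for n in("top","scene"):
    d=eyes.read_camera(n);W=cloud(d)
    if n=="top": crop(d,170,110,310,260,5,"pics/t_chest.png"); crop(d,340,90,500,310,2.7,"pics/t_obj.png")
    else: crop(d,320,120,500,280,4,"pics/s_chest.png"); crop(d,140,150,350,340,3.5,"pics/s_obj.png")
    X,Y,Z=W[...,0],W[...,1],W[...,2]
    # chest top
    m=(abs(Z-.135)<.006)&(Y>0.0)&(Y<.5)&(X>.2)&(X<.85)
    m=cv2.morphologyEx(m.astype(np.uint8),cv2.MORPH_OPEN,np.ones((3,3)))
    c,_=cv2.findContours(m,0,1);c=max(c,key=cv2.contourArea)
    pts=W[c[:,0,1],c[:,0,0],:2]
    r=cv2.minAreaRect((pts*1000).astype(np.float32)); print(n,r,np.median(Z[m>0]))
    # objects
    m=((Z>.012)&(Z<.12)&(Y<.05)&(Y>-.5)&(X>.3)&(X<.85)).astype(np.uint8)
    k,l,s,ce=cv2.connectedComponentsWithStats(m)
    for i in range(1,k):
        if s[i,4]<30: continue
        q=W[l==i]; zt=np.percentile(q[:,2],95)
        t=q[q[:,2]>zt-.008]
        print(ce[i],s[i,4],"zmax",zt,"min",q.min(0),"max",q.max(0),"top mid",(t.min(0)+t.max(0))/2, "ext",np.ptp(t,axis=0))
E
```

```text
top ((586.3015747070312, 158.04153442382812), (268.915771484375, 310.30767822265625), 89.02880859375) 0.13496219234629192
[366.8689 122.8972] 671 zmax 0.04663433646370019 min [ 0.7104 -0.2341  0.012 ] max [ 0.8086 -0.1354  0.0557] top mid [ 0.7587 -0.1847  0.0472] ext [0.0967 0.0987 0.0169]
[292.0161 188.1239] 436 zmax 0.11621754757018066 min [0.4301 0.0214 0.0121] max [0.7396 0.0477 0.1199] top mid [0.5793 0.0238 0.1141] ext [0.2928 0.0045 0.0117]
[408.6488 172.7321] 168 zmax 0.09823482482226456 min [ 0.6002 -0.3095  0.013 ] max [ 0.6298 -0.28    0.1012] top mid [ 0.616  -0.2948  0.0958] ext [0.0277 0.0293 0.0107]
[459.748  205.4533] 2433 zmax 0.054921023796395206 min [ 0.4484 -0.5     0.0123] max [ 0.6038 -0.3681  0.0597] top mid [ 0.5264 -0.4343  0.0533] ext [0.1541 0.1314 0.0128]
[392.7202 226.8519] 243 zmax 0.09387387358023543 min [ 0.4471 -0.2673  0.0121] max [ 0.4869 -0.2245  0.0962] top mid [ 0.467  -0.2459  0.0911] ext [0.0398 0.0428 0.0102]
[392.9801 281.8079] 151 zmax 0.08809053085549945 min [ 0.3    -0.2652  0.0146] max [ 0.3409 -0.197   0.09  ] top mid [ 0.3205 -0.2311  
[... 470 characters left out ...]
.0437 0.0699 0.0106]
[248.7694 219.575 ] 360 zmax 0.09031774041674712 min [ 0.4446 -0.2689  0.0121] max [ 0.4893 -0.2255  0.0927] top mid [ 0.467  -0.2474  0.0878] ext [0.0447 0.043  0.0099]
[183.2147 272.0524] 3037 zmax 0.05190294020647168 min [ 0.4501 -0.5     0.0122] max [ 0.6053 -0.3688  0.0545] top mid [ 0.5272 -0.4349  0.0492] ext [0.1542 0.13   0.0106]
[248.614  273.1374] 342 zmax 0.0953866739554811 min [ 0.6009 -0.3119  0.012 ] max [ 0.6328 -0.2814  0.0981] top mid [ 0.6154 -0.2969  0.0928] ext [0.0291 0.0283 0.0107]
[316.2309 307.0833] 996 zmax 0.04484257270459274 min [ 0.7103 -0.2354  0.012 ] max [ 0.81   -0.1369  0.0472] top mid [ 0.7601 -0.1862  0.042 ] ext [0.0997 0.0985 0.0104]
```

View pics/t_chest.png

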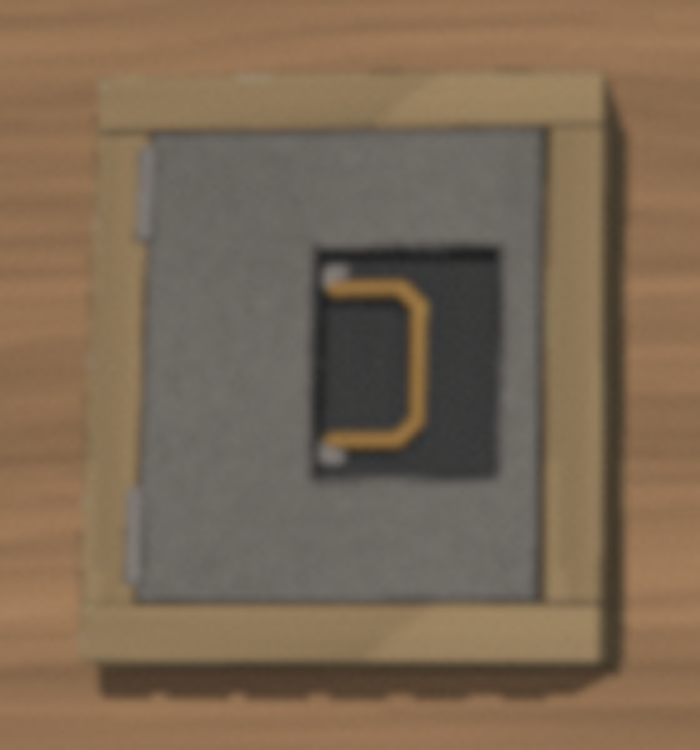

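View pics/s_chest.png

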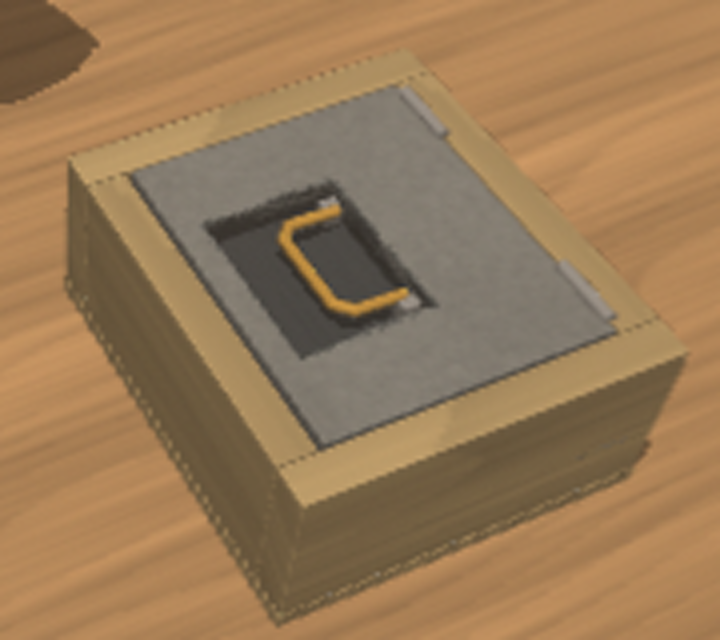

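View pics/s_obj.png

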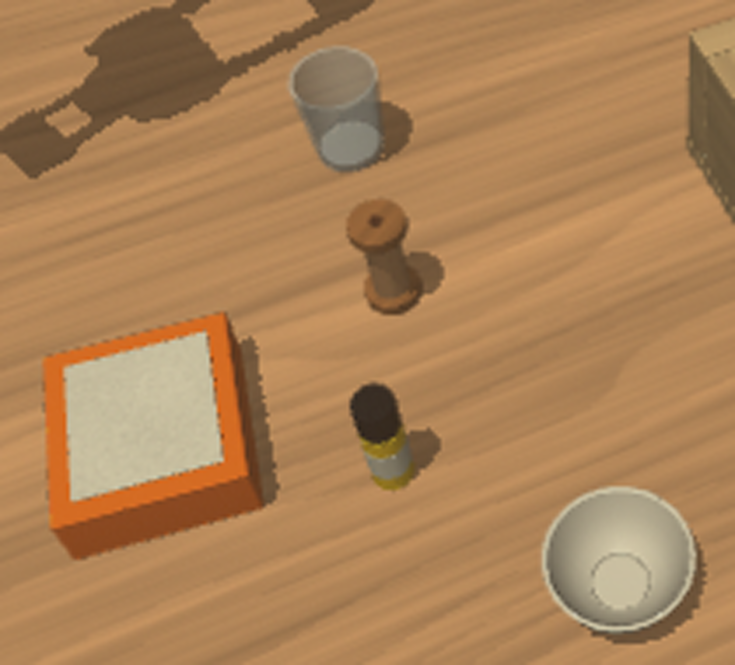

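```bash
cat >> h.py <<'E'
np.set_printoptions(precision=4,suppress=True)
C=np.array([.586,.157,0.]);YAW=-.014
RC=R.from_euler('z',YAW)
def chest(p): return C+RC.apply(p)   # metres in chest frame -> world
def rel(pos,rot):
    s=status.observe(); R0=R.from_euler('xyz',s["tool_rot"])
    print("shift",R0.inv().apply(np.asarray(pos)-s["tool_pos"]),"turn",(R0.inv()*rot).as_rotvec())
def lean(a,yaw):  # tool down, yawed, then rotated about chest x by a (a>0: fingers point to +y)
    return R.from_euler('z',YAW)*R.from_rotvec([a,0,0])*R.from_euler('xyz',[np.pi,0,yaw])
def show():
    s=status.observe(); print(s["time"],"pos",s["tool_pos"],"rot",s["tool_rot"],"q",s["qpos"],"F",s["contact_force"],"open",s["opening"])
    T=R.from_euler('xyz',s["tool_rot"]); print("axes xyz",T.as_matrix().T.tolist(), "chest:",RC.inv().apply(s["tool_pos"]-C))
E
python3 - <<'E'
from h import *
# bar check from both views
for n in("top","scene"):
    d=eyes.read_camera(n);W=cloud(d);hsv=cv2.cvtColor(d["img"],cv2.COLOR_RGB2HSV)
    L=RC.inv().apply((W-C).reshape(-1,3)).reshape(W.shape)
    m=(abs(L[...,0])<.06)&(L[...,1]<.03)&(L[...,1]>-.09)&(L[...,2]>.1)&(hsv[...,1]>110)&(hsv[...,2]>100)
    q=L[m];print(n,len(q),q.min(0),q.max(0))
    b=q[q[:,1]<q[:,1].min()+.008];print(np.median(b,0))
    g=(hsv[...,1]<40)&(abs(L[...,2]-.135)<.008)&(abs(L[...,0])<.15)&(abs(L[...,1])<.13); q=L[g];print("hatch",np.percentile(q,[1,99],axis=0))
print(chest([0,-.039,.129]))
rel(chest([0,-.036,.240]),lean(0,0))
E
```

```text
top 194 [-0.0418 -0.0413  0.109 ] [0.0436 0.0083 0.141 ]
[-0.0003 -0.0384  0.1335]
hatch [[-0.1211 -0.0995  0.1293]
 [ 0.1197  0.1047  0.1406]]
scene 178 [-0.0537 -0.0445  0.1083] [0.0464 0.0066 0.1358]
[ 0.0042 -0.0411  0.1328]
hatch [[-0.1175 -0.1021  0.13  ]
 [ 0.1227  0.1021  0.1377]]
[0.5855 0.118  0.129 ]
shift [ 0.5886 -0.4202 -0.0133] turn [-0.0004  0.      0.3938]
```

Request:
{"fn": "jog_arm", "kwargs": {
  "series": [
    [-0.2,[0.589,-0.42,-0.013],[0,0,0.394]],
    [-0.2,[0.589,-0.42,-0.013],[0,0,0.394]],
    [-0.2,[0.589,-0.42,-0.013],[0,0,0.394]],
    [-0.2,[0.589,-0.42,-0.013],[0,0,0.394]],
    [-0.2,[0.589,-0.42,-0.013],[0,0,0.394]],
    [-0.2,[0.589,-0.42,-0.013],[0,0,0.394]],
    [-0.2,[0.589,-0.42,-0.013],[0,0,0.394]],
    [-0.2,[0.589,-0.42,-0.013],[0,0,0.394]],
    [-0.2,[0.589,-0.42,-0.013],[0,0,0.394]],
    [-0.2,[0.589,-0.42,-0.013],[0,0,0.394]],
    [-0.2,[0.589,-0.42,-0.013],[0,0,0.394]],
    [-0.2,[0.589,-0.42,-0.013],[0,0,0.394]]
  ]
}}

```text
time: 1.3
tool_pos: [0.4629, -0.0698, 0.2359]
tool_rot: [3.141, -0.001, -0.014]
contact_force: [0.8, -0.7, 0.3]
opening: 0.0365
```

Request:
{"fn": "jog_arm", "kwargs": {
  "series": [
    [-0.2,[0,0,0],[0,0,0]]
  ]
}}

```text
time: 1.38
tool_pos: [0.4649, -0.0661, 0.2358]
tool_rot: [-3.14, -0.002, -0.008]
contact_force: [-1.7, 0.2, -0.3]
opening: 0.0367
```

```bash
python3 - <<'E'
from h import *
show(); rel(chest([0,-.038,.160]),lean(0,0))
E
```

```text
1.3833 pos [ 0.4649 -0.0661  0.2358] rot [-3.1395 -0.0022 -0.0077] q [-0.3064  0.2315  1.6541  0.0028  1.2546  1.2712] F [-1.6628  0.1502 -0.3112] open 0.036739506432215685
axes xyz [[0.9999679126150732, -0.007712834265460779, 0.002164700405836709], [-0.007708356397860545, -0.9999681489857138, -0.002069361188583408], [0.0021805920978160784, 0.0020526085059716145, -0.9999955158981585]] chest: [-0.118  -0.2247  0.2358]
shift [ 0.119  -0.1858  0.0764] turn [-0.0021 -0.0022  0.0063]
```

Request:
{"fn": "jog_arm", "kwargs": {
  "series": [
    [-0.2,[0.119,-0.186,0],[0,0,0]],
    [-0.2,[0.119,-0.186,0],[0,0,0]],
    [-0.2,[0.119,-0.186,0],[0,0,0]],
    [-0.2,[0.119,-0.186,0],[0,0,0]],
    [-0.2,[0.119,-0.186,0],[0,0,0]],
    [-0.2,[0.119,-0.186,0.03],[0,0,0]],
    [-0.2,[0.119,-0.186,0.06],[0,0,0]],
    [-0.2,[0.119,-0.186,0.076],[0,0,0]],
    [-0.2,[0.119,-0.186,0.076],[0,0,0]],
    [-0.2,[0.119,-0.186,0.076],[0,0,0]],
    [-0.2,[0.119,-0.186,0.076],[0,0,0]]
  ]
}}

```text
time: 2.3
tool_pos: [0.5846, 0.1121, 0.1611]
tool_rot: [-3.142, -0.002, -0.015]
contact_force: [0.3, -0.2, -0.2]
opening: 0.0366
```

```bash
python3 - <<'E'
from h import *
show(); rel(chest([0,-.038,.118]),lean(0,0))
d=eyes.read_camera("scene");crop(d,300,60,520,280,3.2,"pics/s1.png")
E
```

```text
2.3 pos [0.5846 0.1121 0.1611] rot [-3.1415 -0.0023 -0.0147] q [ 0.0608  0.524   1.4211 -0.0001  1.1943  1.6463] F [ 0.3443 -0.1921 -0.2111] open 0.036626939182359305
axes xyz [[0.9998898292071757, -0.01466656716722769, 0.0022850066901686007], [-0.014666482701488669, -0.9998924399151724, -5.3718248650265826e-05], [0.0022855487769571094, 2.019931937407923e-05, -0.9999973879259764]] chest: [-0.0008 -0.0449  0.1611]
shift [ 0.0007 -0.0069  0.0431] turn [-0.0001 -0.0023 -0.0007]
```

View pics/s1.png

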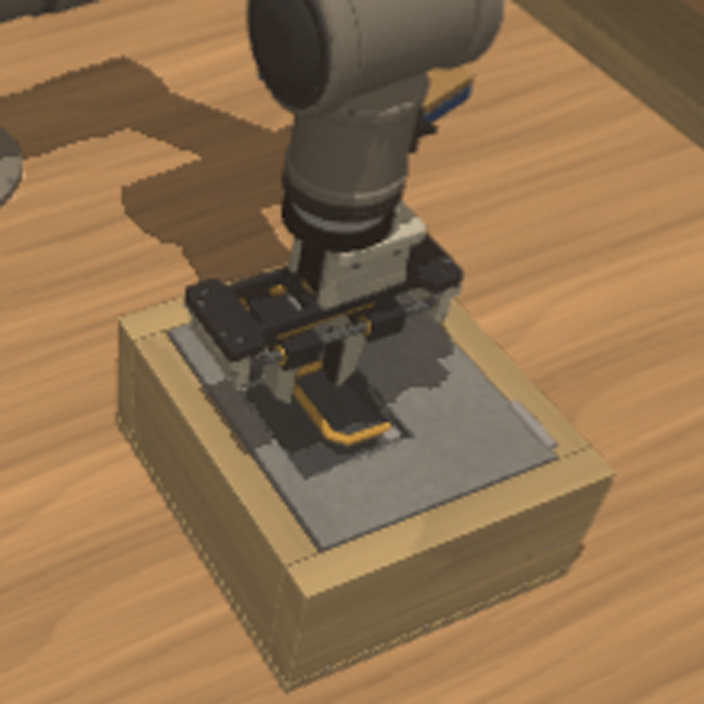

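Request:
{"fn": "jog_arm", "kwargs": {
  "series": [
    [-0.2,[0.001,-0.007,0],[0,0,0]],
    [-0.2,[0.001,-0.007,0.02],[0,0,0]],
    [-0.2,[0.001,-0.007,0.043],[0,0,0]],
    [-0.2,[0.001,-0.007,0.043],[0,0,0]],
    [-1,[0.001,-0.007,0.043],[0,0,0]],
    [-1,[0.001,-0.007,0.043],[0,0,0]],
    [-1,[0.001,-0.007,0.043],[0,0,0]],
    [-1,[0.001,-0.007,0.043],[0,0,0]],
    [-1,[0.001,-0.007,0.043],[0,0,0]]
  ],
  "squeeze": 12
}}

```text
time: 3.1
tool_pos: [0.5854, 0.1194, 0.1176]
tool_rot: [3.142, -0.002, -0.014]
contact_force: [0.3, -4.3, 0.4]
opening: 0.0083
```

```bash
python3 - <<'E'
from h import *
show()
E
```

```text
3.1 pos [0.5854 0.1194 0.1176] rot [ 3.1415 -0.0018 -0.0142] q [ 0.073   0.5723  1.4664 -0.0003  1.1011  1.6581] F [ 0.2754 -4.316   0.3699] open 0.008252751707532806
axes xyz [[0.9998979556298758, -0.014177971105566107, 0.0017502749855090093], [-0.014178129470664295, -0.9998994822202599, 7.810486048999731e-05], [0.0017489916832982998, -0.00010291251568251676, -0.9999984652173753]] chest: [-0.0001 -0.0376  0.1176]
```

Request:
{"fn": "jog_arm", "kwargs": {
  "series": [
    [-1,[0,-0.001,-0.009],[0,0,0]],
    [-1,[0,-0.0035,-0.0175],[0,0,0]],
    [-1,[0,-0.008,-0.025],[0,0,0]],
    [-1,[0,-0.0135,-0.032],[0,0,0]],
    [-1,[0,-0.0205,-0.0378],[0,0,0]],
    [-1,[0,-0.0205,-0.0378],[0,0,0]]
  ]
}}

```text
time: 3.6
tool_pos: [0.5857, 0.1405, 0.1573]
tool_rot: [3.141, -0.003, -0.013]
contact_force: [-0.6, -5.5, 6.2]
opening: 0.0076
```

```bash
python3 - <<'E'
from h import *
show()
d=eyes.read_camera("scene");crop(d,300,60,520,280,3.2,"pics/s2.png")
E
```

```text
3.6 pos [0.5857 0.1405 0.1573] rot [ 3.1408 -0.003  -0.0134] q [ 0.1089  0.5397  1.4044 -0.0012  1.1946  1.6935] F [-0.6269 -5.4576  6.2403] open 0.007603700611425721
axes xyz [[0.9999062923516039, -0.013360091872824722, 0.002985709432991834], [-0.013362451318916784, -0.9999104206751562, 0.0007716994113757703], [0.002975132000122462, -0.0008115234941894456, -0.9999952449982951]] chest: [-0.     -0.0165  0.1573]
```

View pics/s2.png

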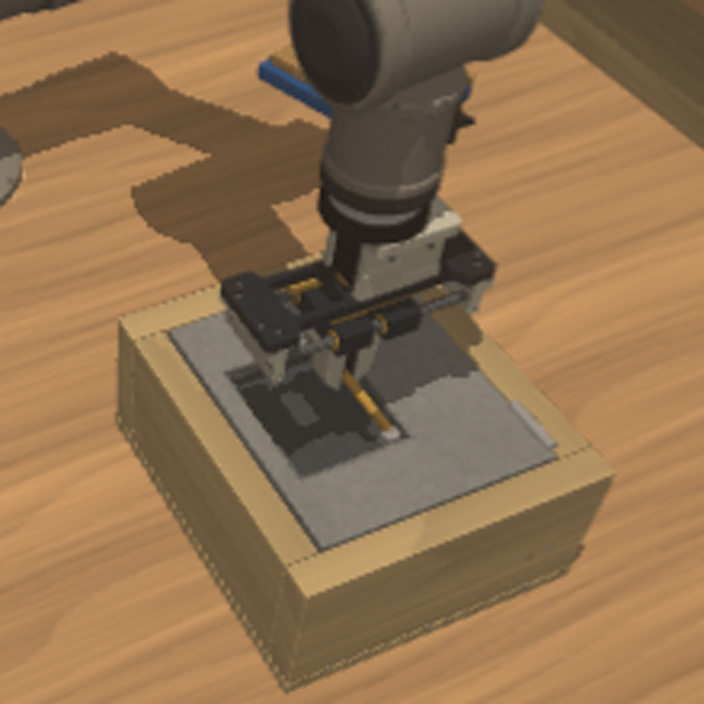

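```bash
cat > lift.py <<'E'
from h import *
def tcp(phi,a,off=.0097,r=.1283,b0=.2513):
    b=b0+phi; B=np.array([0,.106-r*np.cos(b),.135+r*np.sin(b)])
    return chest(B)+off*lean(-a,0).as_matrix()[:,2], lean(-a,0)
E
python3 - <<'E'
from lift import *
print(tcp(0,0)[0],status.observe()["tool_pos"])
p0,r0=tcp(0,0)
for phi in np.arange(.06,1.0,.06):
    p,r=tcp(phi,.6*phi); print(round(phi,2),(r0.inv().apply(p-p0)).round(4),(r0.inv()*r).as_rotvec().round(3))
E
```

```text
[0.5857 0.1387 0.1572] [0.5857 0.1401 0.157 ]
0.06 [ 0.     -0.0018 -0.0074] [-0.036  0.     0.   ]
0.12 [-0.     -0.004  -0.0147] [-0.072 -0.     0.   ]
0.18 [-0.     -0.0067 -0.0218] [-0.108  0.     0.   ]
0.24 [-0.     -0.0098 -0.0287] [-0.144 -0.    -0.   ]
0.3 [-0.     -0.0132 -0.0355] [-0.18  0.   -0.  ]
0.36 [ 0.     -0.0171 -0.042 ] [-0.216  0.     0.   ]
0.42 [-0.     -0.0214 -0.0482] [-0.252  0.    -0.   ]
0.48 [-0.     -0.026  -0.0542] [-0.288  0.     0.   ]
0.54 [ 0.     -0.031  -0.0599] [-0.324  0.    -0.   ]
0.6 [-0.     -0.0363 -0.0652] [-0.36  0.    0.  ]
0.66 [-0.     -0.0419 -0.0702] [-0.396  0.    -0.   ]
0.72 [ 0.     -0.0478 -0.0749] [-0.432  0.     0.   ]
0.78 [ 0.     -0.054  -0.0792] [-0.468  0.     0.   ]
0.84 [-0.     -0.0604 -0.0831] [-0.504  0.    -0.   ]
0.9 [ 0.     -0.067  -0.0867] [-0.54 -0.   -0.  ]
0.96 [-0.     -0.0739 -0.0898] [-0.576 -0.     0.   ]
```

Request:
{"fn": "jog_arm", "kwargs": {
  "series": [
    [-1,[0,-0.002,-0.0074],[-0.036,0,0]],
    [-1,[0,-0.004,-0.0147],[-0.072,0,0]],
    [-1,[0,-0.0067,-0.0218],[-0.108,0,0]],
    [-1,[0,-0.0098,-0.0287],[-0.144,0,0]],
    [-1,[0,-0.0132,-0.0355],[-0.18,0,0]],
    [-1,[0,-0.0171,-0.042],[-0.216,0,0]],
    [-1,[0,-0.0171,-0.042],[-0.216,0,0]]
  ],
  "squeeze": 25
}}

```text
time: 4.23
tool_pos: [0.5859, 0.1587, 0.1981]
tool_rot: [2.924, -0.003, -0.012]
contact_force: [1.5, -2.5, 4.0]
opening: 0.0071
```

```bash
python3 - <<'E'
from h import *
show()
d=eyes.read_camera("scene");crop(d,300,60,520,280,3.2,"pics/s3.png")
E
```

```text
4.2333 pos [0.5859 0.1587 0.1981] rot [ 2.9242 -0.0026 -0.0121] q [ 0.2482  0.5604  1.2717 -0.2151  1.3684  1.881 ] F [ 1.4809 -2.5144  4.0242] open 0.007067061130603055
axes xyz [[0.9999235717496712, -0.012090888177258138, 0.0025809072949627776], [-0.01236296579159409, -0.9763831404256821, 0.21569218847542632], [-8.795576176115743e-05, -0.21570761116745046, -0.9764579964075343]] chest: [-0.0002  0.0017  0.1981]
```

View pics/s3.png

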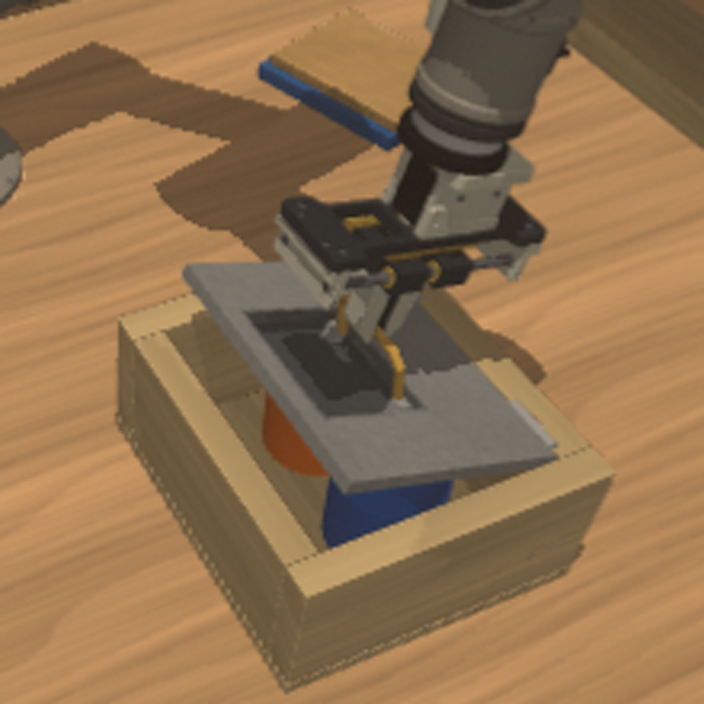

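```bash
python3 - <<'E'
from lift import *
p0,r0=tcp(.36,.216)
for phi in [.42,.48,.54,.6,.66,.72,.78,.84,.89,.93,.96,.98]:
    p,r=tcp(phi,.6*phi); print(round(phi,2),(r0.inv().apply(p-p0)).round(4),(r0.inv()*r).as_rotvec().round(3))
E
```

```text
0.42 [-0.     -0.0028 -0.007 ] [-0.036  0.    -0.   ]
0.48 [-0.     -0.0061 -0.0138] [-0.072  0.    -0.   ]
0.54 [ 0.     -0.0097 -0.0205] [-0.108  0.    -0.   ]
0.6 [-0.     -0.0137 -0.0268] [-0.144  0.    -0.   ]
0.66 [-0.     -0.0182 -0.0329] [-0.18  0.    0.  ]
0.72 [ 0.     -0.0229 -0.0388] [-0.216 -0.    -0.   ]
0.78 [ 0.     -0.028  -0.0443] [-0.252  0.     0.   ]
0.84 [-0.     -0.0334 -0.0495] [-0.288  0.     0.   ]
0.89 [-0.     -0.0382 -0.0536] [-0.318  0.    -0.   ]
0.93 [-0.     -0.0421 -0.0566] [-0.342  0.     0.   ]
0.96 [-0.     -0.0452 -0.0588] [-0.36  0.   -0.  ]
0.98 [-0.     -0.0472 -0.0603] [-0.372  0.    -0.   ]
```

Request:
{"fn": "jog_arm", "kwargs": {
  "series": [
    [-1,[0,-0.0028,-0.007],[-0.036,0,0]],
    [-1,[0,-0.0061,-0.0138],[-0.072,0,0]],
    [-1,[0,-0.0097,-0.0205],[-0.108,0,0]],
    [-1,[0,-0.0137,-0.0268],[-0.144,0,0]],
    [-1,[0,-0.0182,-0.0329],[-0.18,0,0]],
    [-1,[0,-0.0229,-0.0388],[-0.216,0,0]],
    [-1,[0,-0.028,-0.0443],[-0.252,0,0]],
    [-1,[0,-0.0334,-0.0495],[-0.288,0,0]],
    [-1,[0,-0.0382,-0.0536],[-0.318,0,0]],
    [-1,[0,-0.0421,-0.0566],[-0.342,0,0]],
    [-1,[0,-0.0421,-0.0566],[-0.342,0,0]]
  ]
}}

```text
time: 5.2
tool_pos: [0.5865, 0.2108, 0.2424]
tool_rot: [2.583, -0.0, -0.013]
contact_force: [2.5, -1.5, 1.7]
opening: 0.0071
```

```bash
cat > hang.py <<'E'
from h import *
def hatch(d):
    W=cloud(d);hsv=cv2.cvtColor(d["img"],cv2.COLOR_RGB2HSV)
    L=RC.inv().apply((W-C).reshape(-1,3)).reshape(W.shape)
    m=(hsv[...,1]<40)&(abs(L[...,0])<.125)&(L[...,1]<.09)&(L[...,1]>-.12)&(L[...,2]>.145)&(abs(L[...,0])>.07)&(L[...,2]<.32)
    m=cv2.erode(m.astype(np.uint8),np.ones((3,3)))>0
    q=L[m]; a=np.arctan2(q[:,2]-.135,.106-q[:,1]); print("hatch ang",len(q),np.percentile(a,[10,25,50,75,90]))
E
python3 - <<'E'
from hang import *
show()
d=eyes.read_camera("scene");crop(d,300,40,520,260,3.2,"pics/s4.png");hatch(d)
E
```

```text
5.2 pos [0.5865 0.2108 0.2424] rot [ 2.583  -0.0002 -0.0129] q [ 0.4632  0.7007  1.0066 -0.4948  1.6962  2.0498] F [ 2.4814 -1.5041  1.7007] open 0.0071403514731285134
axes xyz [[0.999916447610314, -0.012924765037952948, 0.00021965218922403084], [-0.011076718816519827, -0.8479366254947209, 0.5299818727512153], [-0.006663640043570581, -0.529940024524794, -0.8480089423514534]] chest: [-0.0002  0.0538  0.2424]
hatch ang 127 [0.8387 0.8444 0.8527 0.8616 0.8689]
```

View pics/s4.png

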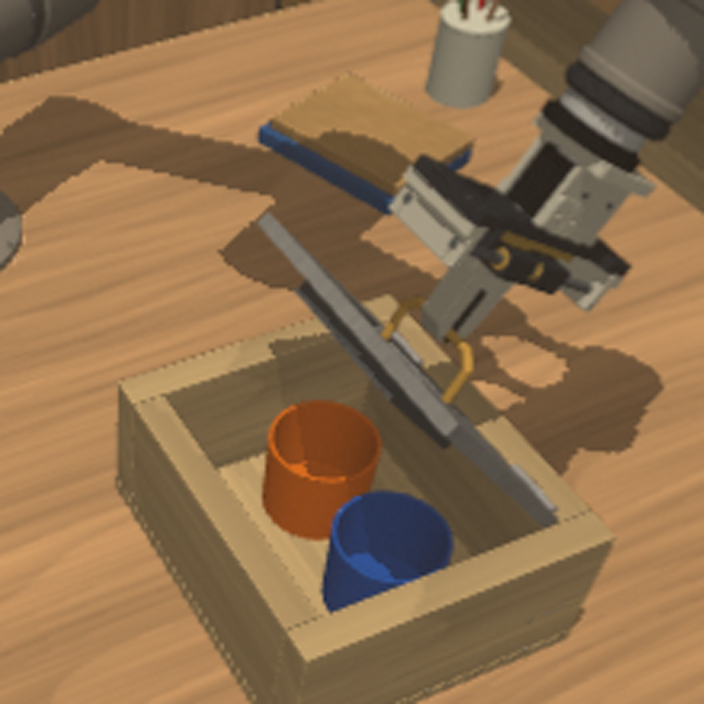

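Request:
{"fn": "jog_arm", "kwargs": {
  "series": [
    [-1,[0,-0.0025,-0.0035],[-0.01,0,0]],
    [-1,[0,-0.005,-0.007],[-0.02,0,0]],
    [-1,[0,-0.0075,-0.0095],[-0.03,0,0]],
    [-1,[0,-0.0075,-0.0095],[-0.03,0,0]]
  ]
}}

```text
time: 5.58
tool_pos: [0.5866, 0.221, 0.2458]
tool_rot: [2.553, 0.001, -0.014]
contact_force: [5.6, -3.1, -2.5]
opening: 0.0068
```

```bash
python3 - <<'E'
from hang import *
show()
d=eyes.read_camera("scene");crop(d,300,40,520,260,3.2,"pics/s5.png");hatch(d);hatch(eyes.read_camera("top"))
E
```

```text
5.5833 pos [0.5866 0.221  0.2458] rot [ 2.5531  0.001  -0.0145] q [ 0.4857  0.7246  0.966  -0.5161  1.7372  2.0582] F [ 5.5792 -3.081  -2.5209] open 0.0068125866544534565
axes xyz [[0.9998944486849899, -0.01449257992998595, -0.001027918242261879], [-0.011484014420500505, -0.8316954866301813, 0.5551132631560655], [-0.008899938299198638, -0.5550428655932426, -0.8317741330747859]] chest: [-0.0003  0.064   0.2458]
hatch ang 81 [0.9134 0.9173 0.9232 0.9297 0.9325]
hatch ang 1030 [0.9561 0.9632 0.9681 0.9742 0.9818]
```

View pics/s5.png

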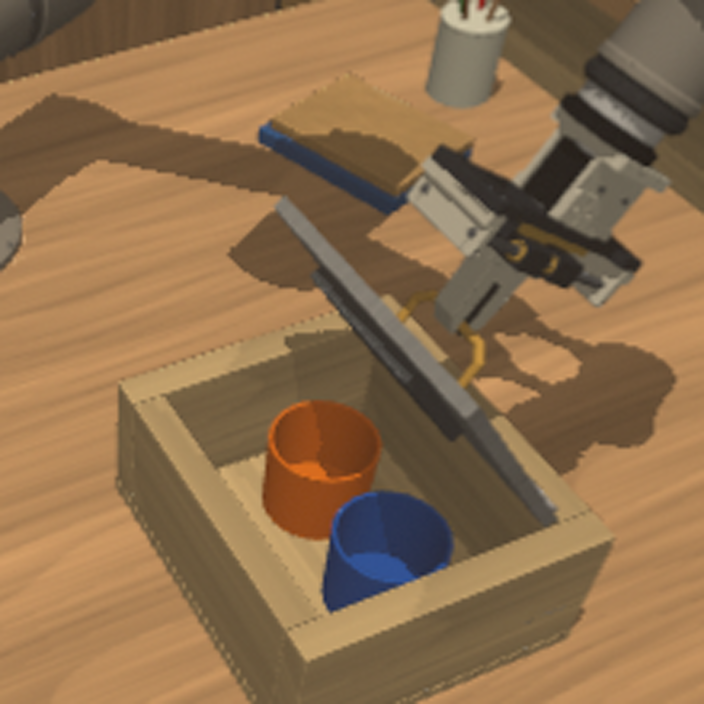

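Request:
{"fn": "jog_arm", "kwargs": {
  "series": [
    [-0.5,[0,0,0],[0,0,0]],
    [-0.5,[0,0,0],[0,0,0]],
    [-0.5,[0,0,0],[0,0,0]],
    [-0.5,[0,0,-0.02],[0,0,0]],
    [-0.5,[0,0,-0.05],[0,0,0]],
    [-0.5,[0,0,-0.08],[0,0,0]],
    [0,[0,0,-0.11],[0,0,0]],
    [0.5,[0,0,-0.13],[0,0,0]],
    [0.5,[0,0,-0.13],[0,0,0]]
  ]
}}

```text
time: 6.43
tool_pos: [0.587, 0.2961, 0.3584]
tool_rot: [2.558, -0.005, -0.012]
contact_force: [-0.7, 0.3, 0.5]
opening: 0.038
```

```bash
python3 - <<'E'
from hang import *
show()
d=eyes.read_camera("scene");crop(d,300,40,520,260,3.2,"pics/s6.png");hatch(d);hatch(eyes.read_camera("top"))
rel([.6,.30,.44],lean(0,0))
L=RC.inv().apply((cloud(d)-C).reshape(-1,3)).reshape(400,640,3)
hsv=cv2.cvtColor(d["img"],cv2.COLOR_RGB2HSV)
for nm,lo,hi in(("blue",100,130),("orange",3,13)):
    m=(hsv[...,0]>=lo)&(hsv[...,0]<=hi)&(hsv[...,1]>150)&(abs(L[...,0])<.125)&(abs(L[...,1])<.106)&(L[...,2]>.02)
    q=L[m]; t=q[abs(q[:,2]-.092)<.006]
    (c,r)=cv2.minEnclosingCircle((t[:,:2]*1000).astype(np.float32))
    print(nm,len(q),q[:,2].max(),len(t),t.min(0),t.max(0),c,r)
E
```

```text
6.4333 pos [0.587  0.2961 0.3584] rot [ 2.5582 -0.0052 -0.0119] q [ 0.5744  0.8236  0.476  -0.5677  2.1104  1.9275] F [-0.6818  0.328   0.5153] open 0.038016327212444495
axes xyz [[0.9999148983429856, -0.01194566280035971, 0.0052437784084478625], [-0.012858328301240588, -0.8345004315852466, 0.5508572347508333], [-0.0022044194324849064, -0.5508777821116925, -0.8345830154698025]] chest: [-0.0009  0.1391  0.3584]
hatch ang 63 [0.9111 0.916  0.9209 0.9257 0.9306]
hatch ang 1038 [0.9555 0.962  0.9665 0.9723 0.9804]
shift [ 0.0126  0.0424 -0.0747] turn [ 0.5875 -0.      0.0006]
blue 56 0.09461537509683593 55 [ 0.012  -0.0396  0.0864] [0.1018 0.0271 0.0946] (57.75017547607422, 6.397014141082764) 46.57560348510742
orange 1089 0.09405142063691208 187 [-0.1025 -0.0342  0.086 ] [-0.007   0.061   0.0941] (-55.446128845214844, 13.827818870544434) 49.71686935424805
```

View pics/s6.png

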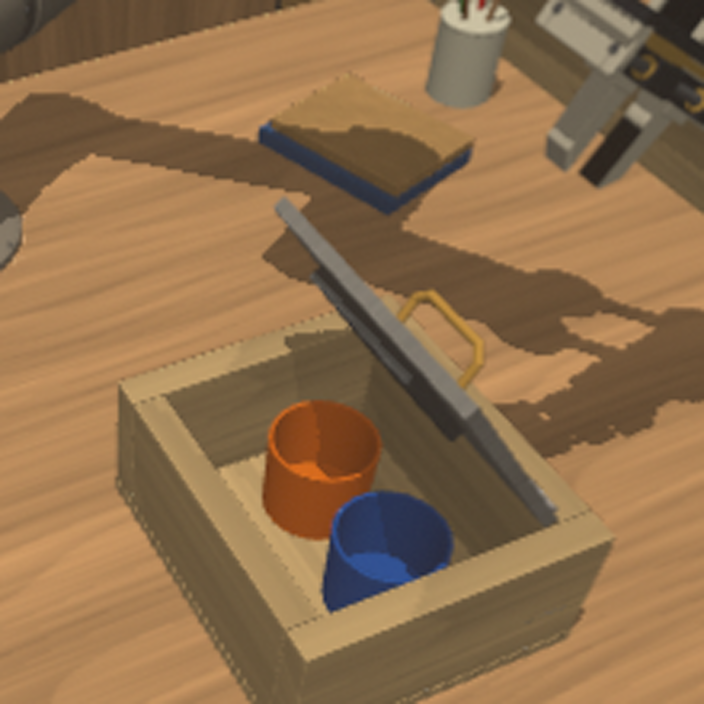

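Request:
{"fn": "jog_arm", "kwargs": {
  "series": [
    [1,[0.013,0.042,-0.075],[0.588,0,0]],
    [1,[0.013,0.042,-0.075],[0.588,0,0]],
    [1,[0.013,0.042,-0.075],[0.588,0,0]],
    [1,[0.013,0.042,-0.075],[0.588,0,0]],
    [1,[0.013,0.042,-0.075],[0.588,0,0]],
    [1,[0.013,0.042,-0.075],[0.588,0,0]],
    [1,[0.013,0.042,-0.075],[0.588,0,0]]
  ]
}}

```text
time: 7.12
tool_pos: [0.6001, 0.2972, 0.4402]
tool_rot: [3.139, 0.003, -0.018]
contact_force: [0.8, 0.4, -0.0]
opening: 0.0905
```

```bash
python3 - <<'E'
from hang import *
show()
d=eyes.read_camera("scene")
L=RC.inv().apply((cloud(d)-C).reshape(-1,3)).reshape(400,640,3)
hsv=cv2.cvtColor(d["img"],cv2.COLOR_RGB2HSV)
print(hsv[205:215:3,415:430:5].tolist())
for nm,lo,hi in(("blue",95,135),("orange",3,13)):
    m=(hsv[...,0]>=lo)&(hsv[...,0]<=hi)&(hsv[...,1]>110)&(abs(L[...,0])<.125)&(abs(L[...,1])<.106)&(L[...,2]>.02)
    q=L[m]; t=q[abs(q[:,2]-.092)<.006]
    (c,r)=cv2.minEnclosingCircle((t[:,:2]*1000).astype(np.float32))
    print(nm,len(q),len(t),t.min(0),t.max(0),c,r)
rel([.616,-.20,.40],R.from_euler('xyz',[np.pi,0,np.pi/2]))
E
```

```text
7.1167 pos [0.6001 0.2972 0.4402] rot [ 3.1385  0.0025 -0.0182] q [ 0.3464  0.6547  0.4365 -0.0022  2.0538  1.9344] F [ 0.7868  0.4213 -0.0461] open 0.0905251682980726
axes xyz [[0.9998304402969982, -0.01823895902233446, -0.0025359474150193355], [-0.018231169835351987, -0.9998291114403648, 0.003061431496007131], [-0.0025913513742236312, -0.003014679112575169, -0.9999920982727328]] chest: [0.0122 0.1403 0.4402]
[[[112, 136, 94], [112, 123, 81], [113, 121, 80]], [[112, 140, 95], [112, 137, 93], [114, 119, 79]], [[112, 135, 96], [112, 143, 93], [114, 118, 78]], [[110, 169, 145], [110, 169, 145], [114, 113, 77]]]
blue 704 139 [ 0.0097 -0.0419  0.0861] [0.1017 0.0532 0.0937] (57.985877990722656, 6.388892650604248) 48.354095458984375
orange 1094 177 [-0.1029 -0.0347  0.086 ] [-0.007   0.0605  0.094 ] (-55.213340759277344, 14.982967376708984) 49.80729293823242
shift [0.0238 0.4982 0.042 ] turn [ 0.0016  0.004  -1.5869]
```

```bash
python3 - <<'E'
from hang import *
rel([.616,-.36,.30],R.from_rotvec([.61,0,0])*R.from_euler('xyz',[np.pi,0,np.pi/2]))
E
```

```text
shift [0.0265 0.6578 0.1425] turn [ 0.4843  0.4788 -1.5328]
```

Request:
{"fn": "jog_arm", "kwargs": {
  "series": [
    [1,[0.026,0.658,0.142],[0.484,0.479,-1.533]],
    [1,[0.026,0.658,0.142],[0.484,0.479,-1.533]],
    [1,[0.026,0.658,0.142],[0.484,0.479,-1.533]],
    [1,[0.026,0.658,0.142],[0.484,0.479,-1.533]],
    [1,[0.026,0.658,0.142],[0.484,0.479,-1.533]],
    [1,[0.026,0.658,0.142],[0.484,0.479,-1.533]],
    [1,[0.026,0.658,0.142],[0.484,0.479,-1.533]],
    [1,[0.026,0.658,0.142],[0.484,0.479,-1.533]],
    [1,[0.026,0.658,0.142],[0.484,0.479,-1.533]],
    [1,[0.026,0.658,0.142],[0.484,0.479,-1.533]],
    [1,[0.026,0.658,0.142],[0.484,0.479,-1.533]],
    [1,[0.026,0.658,0.142],[0.484,0.479,-1.533]]
  ]
}}

```text
time: 8.17
tool_pos: [0.6127, -0.1467, 0.3432]
tool_rot: [-3.055, -0.511, 1.255]
contact_force: [1.7, 0.5, 0.2]
opening: 0.0917
```

```bash
python3 - <<'E'
from hang import *
show()
rel([.616,-.36,.20],R.from_rotvec([.61,0,0])*R.from_euler('xyz',[np.pi,0,np.pi/2]))
E
```

```text
8.1667 pos [ 0.6127 -0.1467  0.3432] rot [-3.0551 -0.5114  1.2551] q [-0.5889  0.5809  0.9374  0.4804  1.8338 -0.2185] F [1.6561 0.4811 0.1524] open 0.09171522765418745
axes xyz [[0.2707618879989121, 0.828942848729511, 0.48943002926615353], [0.9601482438450069, -0.26915433836971103, -0.07530798083943352], [0.06930620353629238, 0.49031591415837844, -0.868784757275598]] chest: [ 0.031  -0.3033  0.3432]
shift [-0.246   0.0713  0.0201] turn [ 0.0821  0.086  -0.2712]
```

Request:
{"fn": "jog_arm", "kwargs": {
  "series": [
    [1,[-0.246,0.071,0.02],[0.082,0.086,-0.271]],
    [1,[-0.246,0.071,0.02],[0.082,0.086,-0.271]],
    [1,[-0.246,0.071,0.02],[0.082,0.086,-0.271]],
    [1,[-0.246,0.071,0.02],[0.082,0.086,-0.271]],
    [1,[-0.246,0.071,0.02],[0.082,0.086,-0.271]],
    [1,[-0.246,0.071,0.02],[0.082,0.086,-0.271]],
    [1,[-0.246,0.071,0.02],[0.082,0.086,-0.271]],
    [1,[-0.246,0.071,0.02],[0.082,0.086,-0.271]],
    [1,[-0.246,0.071,0.02],[0.082,0.086,-0.271]]
  ]
}}

```text
time: 8.92
tool_pos: [0.6141, -0.3578, 0.1997]
tool_rot: [-3.138, -0.611, 1.562]
contact_force: [-0.5, 0.9, -0.1]
opening: 0.0919
```

```bash
cat >> h.py <<'E'
RG=R.from_rotvec([.61,0,0])*R.from_euler('xyz',[np.pi,0,np.pi/2])
RG2=R.from_rotvec([.61,0,0])*R.from_euler('xyz',[np.pi,0,np.pi/2+YAW])
ZT=RG.as_matrix()[:,2]
E
python3 - <<'E'
from h import *
show()
T=np.array([.6157,-.296,.072])+.019*ZT
print(T,ZT)
rel(T-.06*ZT,RG); rel(T,RG)
E
```

```text
8.9167 pos [ 0.6141 -0.3578  0.1997] rot [-3.1384 -0.6107  1.5617] q [-0.8156  1.0235  0.4935  0.4603  2.0484 -0.6818] F [-0.5076  0.8775 -0.064 ] open 0.09193942667811851
axes xyz [[0.0074652327443462466, 0.8192065050413334, 0.5734500609451856], [0.999970101363517, -0.007272209554503632, -0.0026289441289939486], [0.002016600880374253, 0.573452541250067, -0.8192363006207245]] chest: [ 0.0353 -0.5143  0.1997]
[ 0.6157 -0.2851  0.0564] [ 0.      0.5729 -0.8196]
shift [-0.0226  0.0016  0.0991] turn [ 0.002  -0.0007 -0.0075]
shift [-0.0226  0.0015  0.1591] turn [ 0.002  -0.0007 -0.0075]
```

Request:
{"fn": "jog_arm", "kwargs": {
  "series": [
    [1,[-0.0226,0.0016,0.03],[0.002,0,-0.0075]],
    [1,[-0.0226,0.0016,0.07],[0.002,0,-0.0075]],
    [1,[-0.0226,0.0016,0.1],[0.002,0,-0.0075]],
    [1,[-0.0226,0.0016,0.125],[0.002,0,-0.0075]],
    [1,[-0.0226,0.0016,0.145],[0.002,0,-0.0075]],
    [1,[-0.0226,0.0016,0.159],[0.002,0,-0.0075]],
    [1,[-0.0226,0.0016,0.159],[0.002,0,-0.0075]],
    [1,[-0.0226,0.0016,0.159],[0.002,0,-0.0075]]
  ]
}}

```text
time: 9.58
tool_pos: [0.6167, -0.2846, 0.0601]
tool_rot: [3.137, -0.608, 1.574]
contact_force: [-0.2, -0.3, -0.4]
opening: 0.0921
```

```bash
python3 - <<'E'
from h import *
show()
T=np.array([.6157,-.296,.072])+.019*ZT
rel(T,RG)
d=eyes.read_camera("scene");crop(d,140,140,360,340,3.5,"pics/s7.png")
E
```

```text
9.5833 pos [ 0.6167 -0.2846  0.0601] rot [ 3.1372 -0.6082  1.5745] q [-0.747   1.006   0.9113  0.436   1.6558 -0.8085] F [-0.2248 -0.3085 -0.3799] open 0.09212055541741795
axes xyz [[-0.003005157022846948, 0.8206453172904885, 0.5714299889229315], [0.9999928815501574, 0.0011623635617992525, 0.003589674074813809], [0.002281639822851622, 0.5714367087614725, -0.8206429686529796]] chest: [ 0.0369 -0.4411  0.0601]
shift [-0.0026 -0.001   0.0027] turn [0.0023 0.0017 0.003 ]
```

View pics/s7.png

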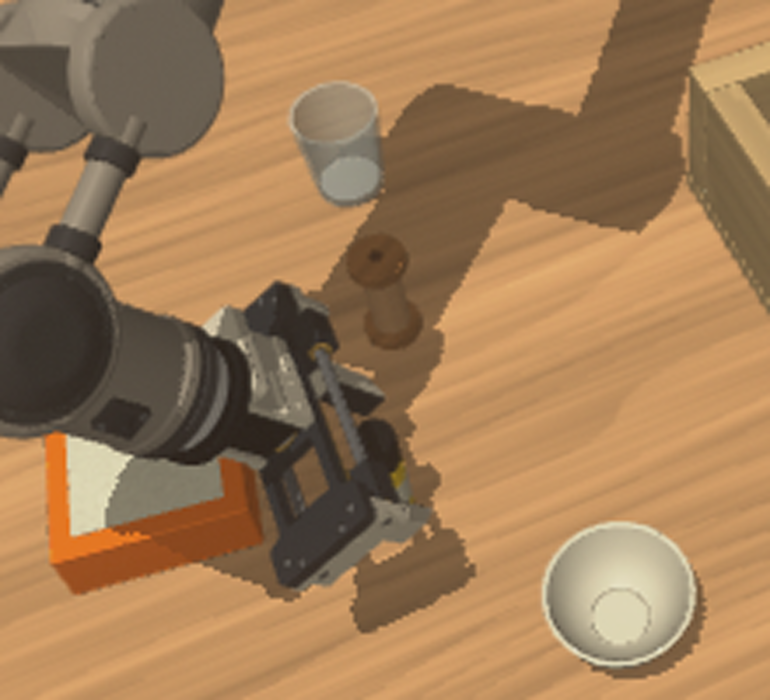

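Request:
{"fn": "jog_arm", "kwargs": {
  "series": [
    [-1,[-0.003,-0.001,0.002],[0,0,0]],
    [-1,[-0.003,-0.001,0.002],[0,0,0]],
    [-1,[-0.003,-0.001,0.002],[0,0,0]],
    [-1,[-0.003,-0.001,0.002],[0,0,0]],
    [-1,[-0.003,-0.001,0.002],[0,0,0]],
    [-1,[-0.003,-0.001,0.002],[0,0,0]],
    [-1,[-0.003,-0.001,0.002],[0,0,0]]
  ],
  "squeeze": 15
}}

```text
time: 10.22
tool_pos: [0.6145, -0.2878, 0.0546]
tool_rot: [3.139, -0.61, 1.569]
contact_force: [0.7, 0.6, 0.4]
opening: 0.0501
```

Request:
{"fn": "jog_arm", "kwargs": {
  "series": [
    [-1,[0.008,0,-0.012],[0,0,0]],
    [-1,[0.024,0,-0.034],[0,0,0]],
    [-1,[0.046,0,-0.066],[0,0,0]],
    [-1,[0.068,0,-0.098],[0,0,0]],
    [-1,[0.091,0,-0.131],[0,0,0]],
    [-1,[0.114,0,-0.164],[0,0,0]],
    [-1,[0.137,0,-0.197],[0,0,0]],
    [-1,[0.143,0,-0.205],[0,0,0]],
    [-1,[0.143,0,-0.205],[0,0,0]]
  ]
}}

```text
time: 10.97
tool_pos: [0.6144, -0.2881, 0.3104]
tool_rot: [3.13, -0.603, 1.575]
contact_force: [-0.8, 0.6, -0.2]
opening: 0.0006
```

```bash
python3 - <<'E'
from h import *
show()
d=eyes.read_camera("scene");crop(d,120,60,340,280,3.2,"pics/s8.png")
E
```

```text
10.9667 pos [ 0.6144 -0.2881  0.3104] rot [ 3.1299 -0.6034  1.5755] q [-0.7531  0.8634  0.532   0.514   2.1168 -0.566 ] F [-0.8392  0.6428 -0.1664] open 0.0005649421798739742
axes xyz [[-0.0038320013183573837, 0.8234120662589659, 0.5674309516628755], [0.9999521101301017, -0.0019546798249334835, 0.009589404211895747], [0.009005176969567763, 0.5674405240780063, -0.8233651428265739]] chest: [ 0.0346 -0.4447  0.3104]
```

View pics/s8.png

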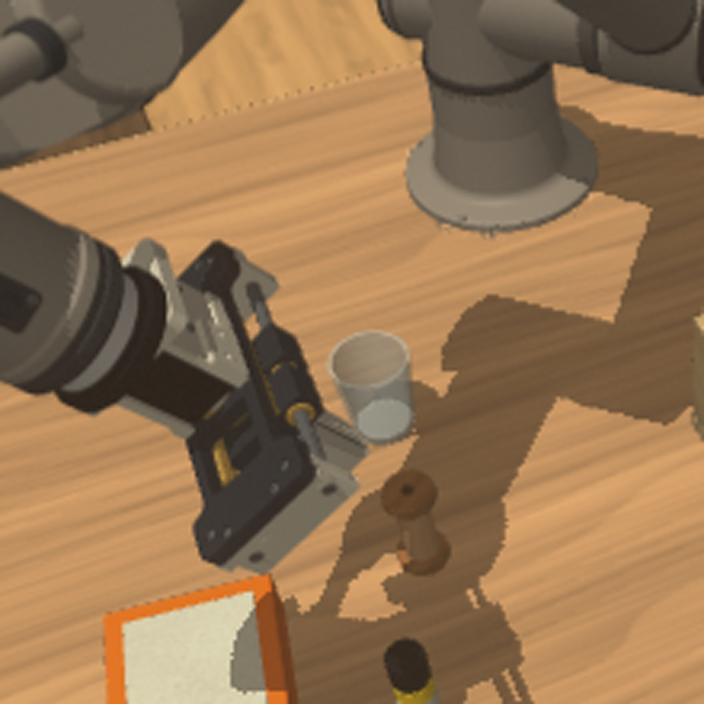

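The fingers hadn't finished closing when I lifted, so the glue stick stayed standing. I'll re-measure it and repeat the grasp with a longer close.

```bash
python3 - <<'E'
from h import *
for n in("top","scene"):
    d=eyes.read_camera(n); L=cloud(d)
    m=(abs(L[...,0]-.616)<.06)&(abs(L[...,1]+.296)<.06)&(L[...,2]>.015)&(L[...,2]<.11)
    q=L[m]; t=q[q[:,2]>.075];print(n,len(q),t.min(0),t.max(0),(t.min(0)+t.max(0))/2)
T=np.array([.6157,-.296,.070])+.019*ZT
rel(T-.10*ZT,RG); rel(T,RG)
E
```

```text
top 165 [ 0.6004 -0.3093  0.0815] [ 0.6298 -0.2802  0.1011] [ 0.6151 -0.2948  0.0913]
scene 335 [ 0.6006 -0.3111  0.0752] [ 0.6307 -0.2818  0.0976] [ 0.6157 -0.2965  0.0864]
shift [-0.1406  0.0022  0.1052] turn [ 0.0015 -0.0016 -0.0024]
shift [-0.1407  0.0021  0.2052] turn [ 0.0015 -0.0016 -0.0024]
```

Request:
{"fn": "jog_arm", "kwargs": {
  "series": [
    [0.35,[-0.04,0.002,0.01],[0,0,0]],
    [0.35,[-0.08,0.002,0.02],[0,0,0]],
    [0.35,[-0.115,0.002,0.035],[0,0,0]],
    [0.35,[-0.14,0.002,0.065],[0,0,0]],
    [0.35,[-0.14,0.002,0.1],[0,0,0]],
    [0.35,[-0.14,0.002,0.135],[0,0,0]],
    [0.35,[-0.14,0.002,0.165],[0,0,0]],
    [0.35,[-0.14,0.002,0.19],[0,0,0]],
    [0.35,[-0.14,0.002,0.205],[0,0,0]],
    [0.35,[-0.14,0.002,0.205],[0,0,0]],
    [0.2,[-0.14,0.002,0.205],[0,0,0]]
  ]
}}

```text
time: 12.03
tool_pos: [0.6156, -0.2841, 0.0546]
tool_rot: [-3.14, -0.613, 1.568]
contact_force: [0.1, 0.3, 0.7]
opening: 0.0581
```

Request:
{"fn": "jog_arm", "kwargs": {
  "series": [
    [-1,[0,0,0],[0,0,0]],
    [-1,[0,0,0],[0,0,0]],
    [-1,[0,0,0],[0,0,0]],
    [-1,[0,0,0],[0,0,0]],
    [-1,[0,0,0],[0,0,0]],
    [-1,[0,0,0],[0,0,0]],
    [-1,[0,0,0],[0,0,0]],
    [-1,[0,0,0],[0,0,0]],
    [-1,[0,0,0],[0,0,0]]
  ]
}}

```text
time: 12.78
tool_pos: [0.6167, -0.2855, 0.057]
tool_rot: [3.138, -0.609, 1.57]
contact_force: [-0.4, -2.2, 3.7]
opening: 0.0295
```

```bash
python3 - <<'E'
from h import *
show()
E
```

```text
12.7833 pos [ 0.6167 -0.2855  0.057 ] rot [ 3.1382 -0.6095  1.57  ] q [-0.7487  1.0101  0.912   0.4372  1.6519 -0.808 ] F [-0.4101 -2.1929  3.7219] open 0.02948272562558674
axes xyz [[0.000657870142296825, 0.8199519235862973, 0.572432013617344], [0.9999923241588458, -0.0027504319605851854, 0.0027904744077655863], [0.003862490163881016, 0.57242578395034, -0.819947439192643]] chest: [ 0.0369 -0.442   0.057 ]
```

Request:
{"fn": "jog_arm", "kwargs": {
  "series": [
    [-1,[0.008,0,-0.012],[0,0,0]],
    [-1,[0.024,0,-0.034],[0,0,0]],
    [-1,[0.046,0,-0.066],[0,0,0]],
    [-1,[0.068,0,-0.098],[0,0,0]],
    [-1,[0.091,0,-0.131],[0,0,0]],
    [-1,[0.114,0,-0.164],[0,0,0]],
    [-1,[0.137,0,-0.197],[0,0,0]],
    [-1,[0.143,0,-0.205],[0,0,0]],
    [-1,[0.143,0,-0.205],[0,0,0]]
  ]
}}

```text
time: 13.53
tool_pos: [0.6165, -0.2855, 0.3114]
tool_rot: [3.131, -0.604, 1.575]
contact_force: [0.2, -0.4, -1.0]
opening: 0.0294
```

```bash
python3 - <<'E'
from h import *
show()
d=eyes.read_camera("scene");crop(d,100,60,320,280,3.2,"pics/s9.png")
print(chest([.0575,.006,0]),chest([-.055,.0135,0]))
T=np.r_[chest([.0575,.006,0])[:2],.115]+.019*ZT
rel(T-.20*ZT,RG); rel(T,RG)
E
```

```text
13.5333 pos [ 0.6165 -0.2855  0.3114] rot [ 3.1309 -0.6041  1.575 ] q [-0.7488  0.8648  0.527   0.5168  2.1189 -0.559 ] F [ 0.168  -0.4413 -1.0337] open 0.029373676026426276
axes xyz [[-0.00346300584702669, 0.8230195383258454, 0.5680025062659633], [0.9999597987012141, -0.0018479341543378713, 0.008774173510283867], [0.008270947462703016, 0.5680100568416666, -0.8229800524646972]] chest: [ 0.0367 -0.442   0.3114]
[0.6436 0.1622 0.    ] [0.5312 0.1713 0.    ]
shift [0.2569 0.0264 0.2331] turn [0.0051 0.0027 0.0007]
shift [0.2574 0.0253 0.4331] turn [0.0051 0.0027 0.0007]
```

View pics/s9.png

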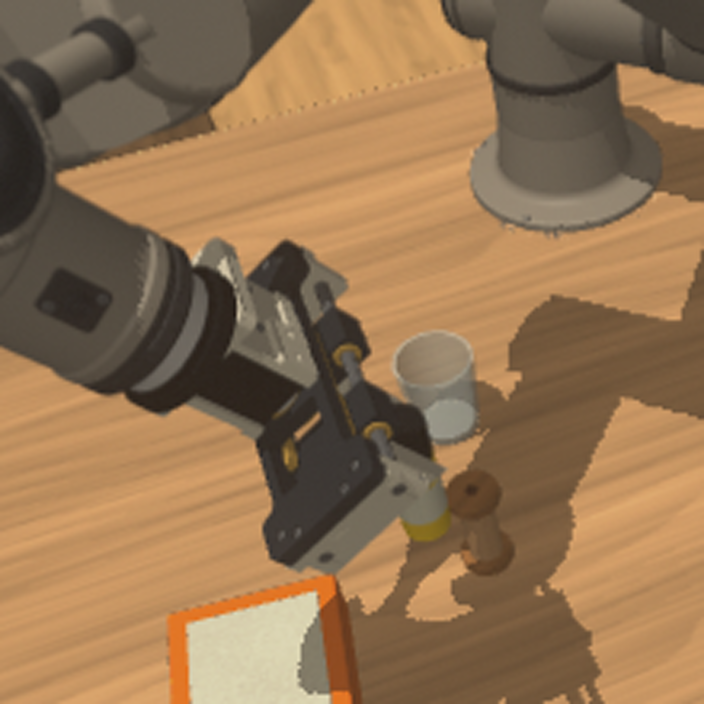

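Request:
{"fn": "jog_arm", "kwargs": {
  "series": [
    [-1,[0.257,0.026,0.233],[0.005,0.003,0]],
    [-1,[0.257,0.026,0.233],[0.005,0.003,0]],
    [-1,[0.257,0.026,0.233],[0.005,0.003,0]],
    [-1,[0.257,0.026,0.233],[0.005,0.003,0]],
    [-1,[0.257,0.026,0.233],[0.005,0.003,0]],
    [-1,[0.257,0.026,0.233],[0.005,0.003,0]],
    [-1,[0.257,0.026,0.233],[0.005,0.003,0]],
    [-1,[0.257,0.026,0.233],[0.005,0.003,0]],
    [-1,[0.257,0.026,0.233],[0.005,0.003,0]],
    [-1,[0.257,0.026,0.233],[0.005,0.003,0]],
    [-1,[0.257,0.026,0.233],[0.005,0.003,0]],
    [-1,[0.257,0.026,0.233],[0.005,0.003,0]]
  ]
}}

```text
time: 14.58
tool_pos: [0.6428, 0.0575, 0.2615]
tool_rot: [-3.137, -0.613, 1.567]
contact_force: [0.2, -0.9, -0.7]
opening: 0.0299
```

```bash
python3 - <<'E'
from h import *
show()
d=eyes.read_camera("scene");crop(d,280,20,520,260,3.2,"pics/s10.png")
T=np.r_[chest([.0575,.006,0])[:2],.115]+.019*ZT
rel(T,RG)
E
```

```text
14.5833 pos [0.6428 0.0575 0.2615] rot [-3.1368 -0.6127  1.5675] q [-0.3092  0.604   1.1581  0.5788  1.5897 -0.3589] F [ 0.208  -0.9367 -0.6507] open 0.029896063951216717
axes xyz [[0.0027340426440578824, 0.8180758844990378, 0.5751037925556896], [0.9999920953802145, -0.0005763742127245786, -0.003934078018437204], [-0.002886899358952033, 0.5751100025159395, -0.8180709937518915]] chest: [ 0.0582 -0.0987  0.2615]
shift [0.0016 0.0009 0.1995] turn [-0.0019 -0.0027 -0.0031]
```

View pics/s10.png

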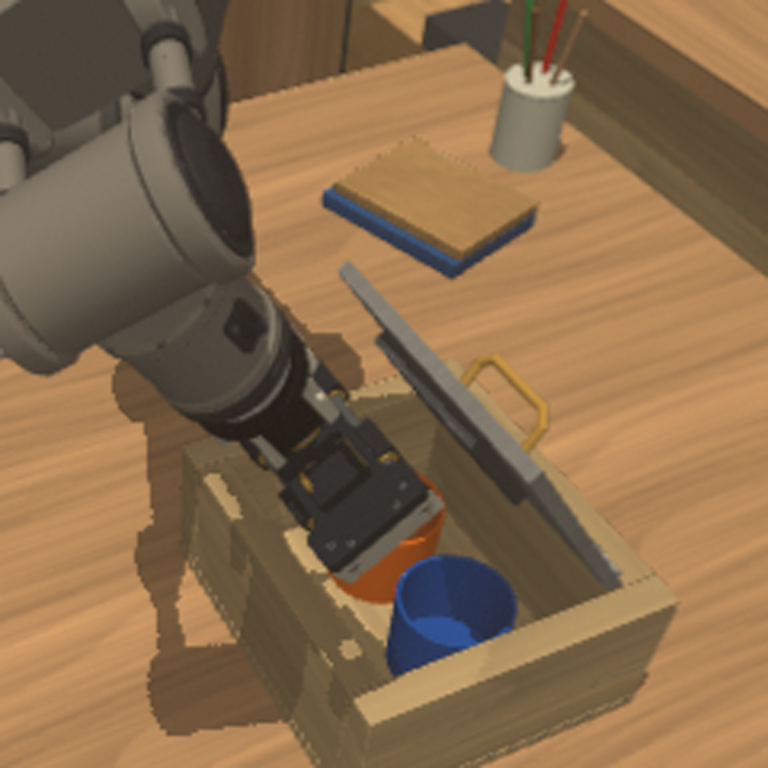

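Request:
{"fn": "jog_arm", "kwargs": {
  "series": [
    [-1,[0.01,-0.003,0.03],[0,0,0]],
    [-1,[0.01,-0.003,0.06],[0,0,0]],
    [-1,[0.01,-0.003,0.09],[0,0,0]],
    [-1,[0.01,-0.003,0.12],[0,0,0]],
    [-1,[0.01,-0.003,0.145],[0,0,0]],
    [-1,[0.01,-0.003,0.165],[0,0,0]],
    [-1,[0.01,-0.003,0.18],[0,0,0]],
    [-1,[0.01,-0.003,0.187],[0,0,0]],
    [-1,[0.01,-0.003,0.187],[0,0,0]]
  ]
}}

```text
time: 15.38
tool_pos: [0.6392, 0.1738, 0.1138]
tool_rot: [-3.135, -0.613, 1.567]
contact_force: [0.0, -0.6, -0.3]
opening: 0.0297
```

```bash
python3 - <<'E'
from h import *
show()
d=eyes.read_camera("scene");crop(d,280,20,520,260,3.2,"pics/s11.png")
E
```

```text
15.3833 pos [0.6392 0.1738 0.1138] rot [-3.1355 -0.6132  1.5668] q [-0.134   0.7141  1.3852  0.6517  1.221  -0.4184] F [ 0.0169 -0.5773 -0.3232] open 0.029715247844750634
axes xyz [[0.003292555119117177, 0.8178303945946992, 0.5754499150732983], [0.9999873553488368, -0.0005053908547820868, -0.005003371115883337], [-0.0038010818495434195, 0.5754591125850408, -0.8178217174418948]] chest: [0.0529 0.0175 0.1138]
```

View pics/s11.png

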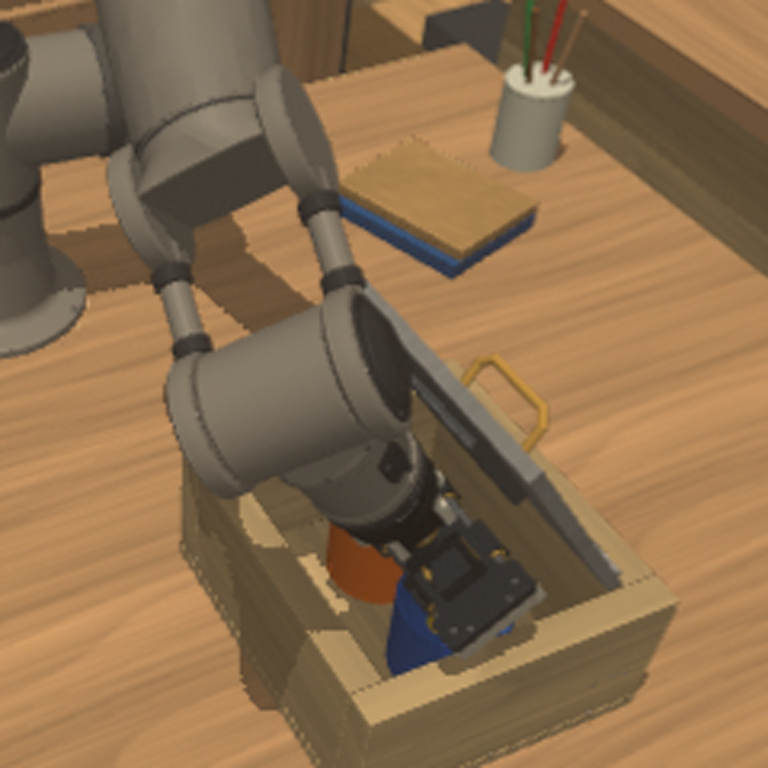

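Request:
{"fn": "jog_arm", "kwargs": {
  "series": [
    [0.1,[0,0,0],[0,0,0]],
    [0.1,[0,0,0],[0,0,0]],
    [0.1,[0,0,0],[0,0,0]],
    [0.1,[0,0,0],[0,0,0]],
    [0.1,[0,0,0],[0,0,0]],
    [0.1,[0,0,-0.02],[0,0,0]],
    [0.1,[0,0,-0.06],[0,0,0]],
    [0.1,[0,0,-0.1],[0,0,0]],
    [0.1,[0,0,-0.14],[0,0,0]],
    [0.1,[0,0,-0.18],[0,0,0]],
    [0.1,[0,0,-0.21],[0,0,0]],
    [0.1,[0,0,-0.21],[0,0,0]]
  ]
}}

```text
time: 16.43
tool_pos: [0.642, 0.0499, 0.2933]
tool_rot: [3.131, -0.61, 1.573]
contact_force: [1.0, 0.3, 1.4]
opening: 0.0508
```

```bash
python3 - <<'E'
from h import *
show()
d=eyes.read_camera("scene");crop(d,280,20,520,260,3.2,"pics/s12.png")
B=np.array([.467,-.2465,.078])
T=B+.019*ZT; P=T-.1*ZT
rel([.5,-.2,.33],RG);rel(P,RG); rel(T,RG)
E
```

```text
16.4333 pos [0.642  0.0499 0.2933] rot [ 3.1314 -0.6096  1.5733] q [-0.3213  0.5795  1.1136  0.5792  1.6422 -0.3359] F [1.0088 0.2592 1.3963] open 0.05076878037992789
axes xyz [[-0.0020936694222580404, 0.8198797028636162, 0.5725319985648132], [0.9999596506135431, -0.0032850349695360964, 0.008360962270581918], [0.0087357708985224, 0.5725264023409906, -0.8198397434433702]] chest: [ 0.0575 -0.1063  0.2933]
shift [-0.1831 -0.1405 -0.1775] turn [ 0.0049 -0.001   0.0006]
shift [-0.3657 -0.1741 -0.0789] turn [ 0.0049 -0.001   0.0006]
shift [-0.3658 -0.1746  0.0211] turn [ 0.0049 -0.001   0.0006]
```

View pics/s12.png

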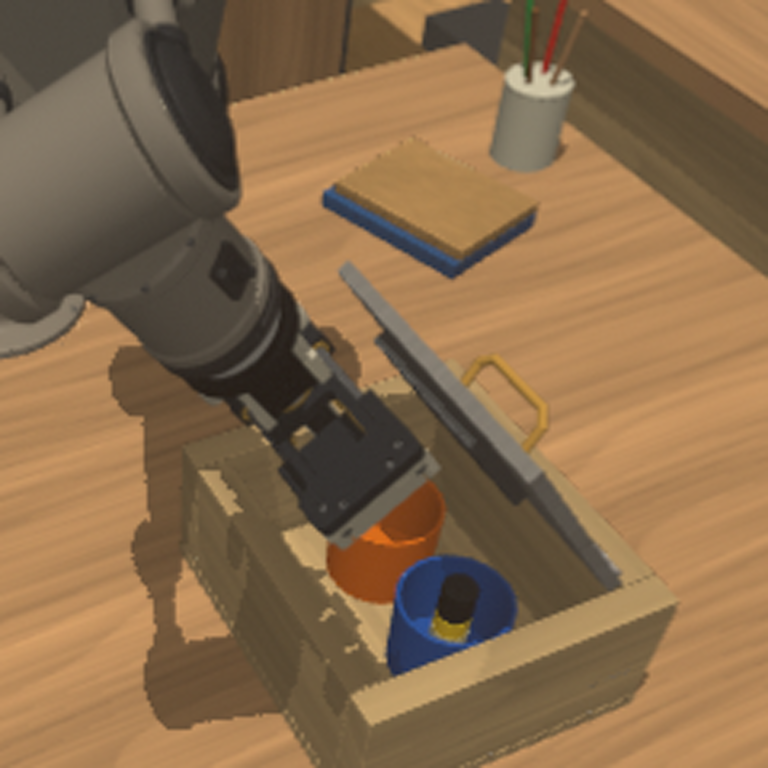

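```bash
python3 - <<'E'
from h import *
B=np.array([.467,-.2465,.083]);T=B+.019*ZT; rel(T-.14*ZT,RG)
E
```

```text
shift [-0.3628 -0.1739 -0.123 ] turn [ 0.0049 -0.001   0.0006]
```

Request:
{"fn": "jog_arm", "kwargs": {
  "series": [
    [0.5,[-0.363,-0.174,-0.123],[0.005,-0.001,0]],
    [0.5,[-0.363,-0.174,-0.123],[0.005,-0.001,0]],
    [0.5,[-0.363,-0.174,-0.123],[0.005,-0.001,0]],
    [0.5,[-0.363,-0.174,-0.123],[0.005,-0.001,0]],
    [0.5,[-0.363,-0.174,-0.123],[0.005,-0.001,0]],
    [0.5,[-0.363,-0.174,-0.123],[0.005,-0.001,0]],
    [0.5,[-0.363,-0.174,-0.123],[0.005,-0.001,0]],
    [0.5,[-0.363,-0.174,-0.123],[0.005,-0.001,0]],
    [0.5,[-0.363,-0.174,-0.123],[0.005,-0.001,0]],
    [0.5,[-0.363,-0.174,-0.123],[0.005,-0.001,0]],
    [0.5,[-0.363,-0.174,-0.123],[0.005,-0.001,0]],
    [0.5,[-0.363,-0.174,-0.123],[0.005,-0.001,0]]
  ]
}}

```text
time: 17.48
tool_pos: [0.4647, -0.3151, 0.1771]
tool_rot: [-3.131, -0.615, 1.565]
contact_force: [1.1, 0.7, -0.9]
opening: 0.069
```

Request:
{"fn": "jog_arm", "kwargs": {
  "series": [
    [0.5,[0,0,0],[0,0,0]],
    [0.5,[0,0,0],[0,0,0]]
  ]
}}

```text
time: 17.65
tool_pos: [0.4667, -0.3124, 0.1794]
tool_rot: [-3.134, -0.613, 1.572]
contact_force: [-0.4, -0.0, 0.5]
opening: 0.0689
```

```bash
python3 - <<'E'
from h import *
show()
B=np.array([.467,-.2465,.083]);T=B+.019*ZT; rel(T,RG)
d=eyes.read_camera("scene");crop(d,120,60,360,300,3,"pics/s13.png")
E
```

```text
17.65 pos [ 0.4667 -0.3124  0.1794] rot [-3.1341 -0.6129  1.5715] q [-0.9247  0.7175  1.1767  0.353   1.7518 -0.954 ] F [-0.4059 -0.0464  0.5068] open 0.06886402984439571
axes xyz [[-0.0005801977325308877, 0.8179734077300607, 0.5752557410552833], [0.9999689980486424, 0.004991935865889793, -0.006089623790101639], [-0.007852790089216355, 0.5752343738188659, -0.8179509452681326]] chest: [-0.1127 -0.471   0.1794]
shift [-0.0016  0.0014  0.1357] turn [-0.0079 -0.0029  0.0006]
```

View pics/s13.png

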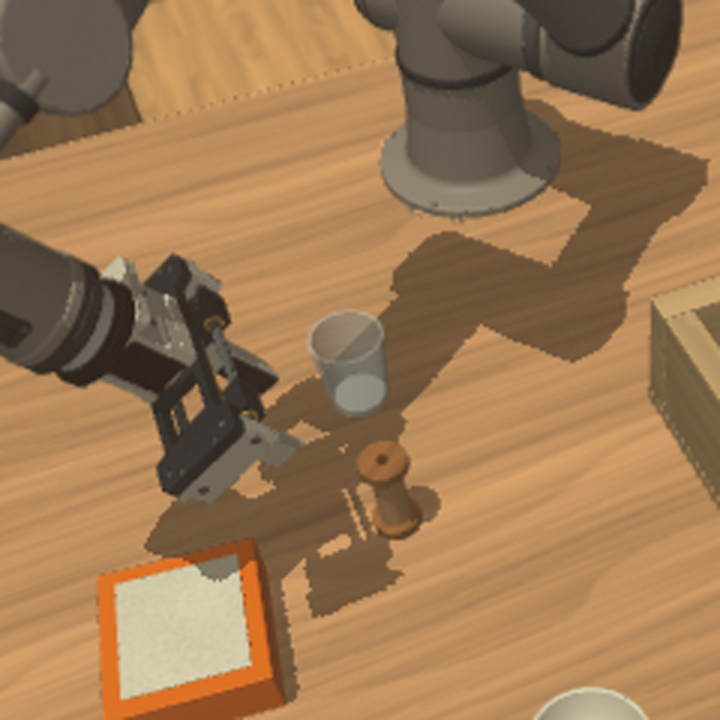

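Request:
{"fn": "jog_arm", "kwargs": {
  "series": [
    [0.5,[-0.001,0.001,0.03],[-0.006,0,0]],
    [0.5,[-0.001,0.001,0.06],[-0.006,0,0]],
    [0.5,[-0.001,0.001,0.09],[-0.006,0,0]],
    [0.5,[-0.001,0.001,0.115],[-0.006,0,0]],
    [0.5,[-0.001,0.001,0.13],[-0.006,0,0]],
    [0.5,[-0.001,0.001,0.135],[-0.006,0,0]],
    [0.5,[-0.001,0.001,0.135],[-0.006,0,0]],
    [0.5,[-0.001,0.001,0.135],[-0.006,0,0]]
  ]
}}

```text
time: 18.37
tool_pos: [0.4668, -0.2374, 0.0691]
tool_rot: [3.142, -0.611, 1.572]
contact_force: [-0.1, -0.8, 0.1]
opening: 0.0689
```

Request:
{"fn": "jog_arm", "kwargs": {
  "series": [
    [-1,[0,0,0],[0,0,0]],
    [-1,[0,0,0],[0,0,0]],
    [-1,[0,0,0],[0,0,0]],
    [-1,[0,0,0],[0,0,0]],
    [-1,[0,0,0],[0,0,0]],
    [-1,[0,0,0],[0,0,0]],
    [-1,[0,0,0],[0,0,0]],
    [-1,[0,0,0],[0,0,0]]
  ]
}}

```text
time: 19.03
tool_pos: [0.4662, -0.2376, 0.0685]
tool_rot: [-3.141, -0.612, 1.57]
contact_force: [0.5, -1.3, 3.6]
opening: 0.0437
```

```bash
python3 - <<'E'
from h import *
show()
d=eyes.read_camera("scene");crop(d,120,60,360,300,3,"pics/s14.png")
E
```

```text
19.0333 pos [ 0.4662 -0.2376  0.0685] rot [-3.1407 -0.6118  1.5697] q [-0.8556  0.7523  1.4569  0.3899  1.4308 -1.0091] F [ 0.5329 -1.3179  3.6201] open 0.04368978873054869
axes xyz [[0.0008971880442226604, 0.8186387933971802, 0.5743080366831218], [0.9999995604483396, -0.000578079036088433, -0.0007381922212320591], [-0.0002723173530209122, 0.574308446542306, -0.8186389522087393]] chest: [-0.1143 -0.3962  0.0685]
```

View pics/s14.png

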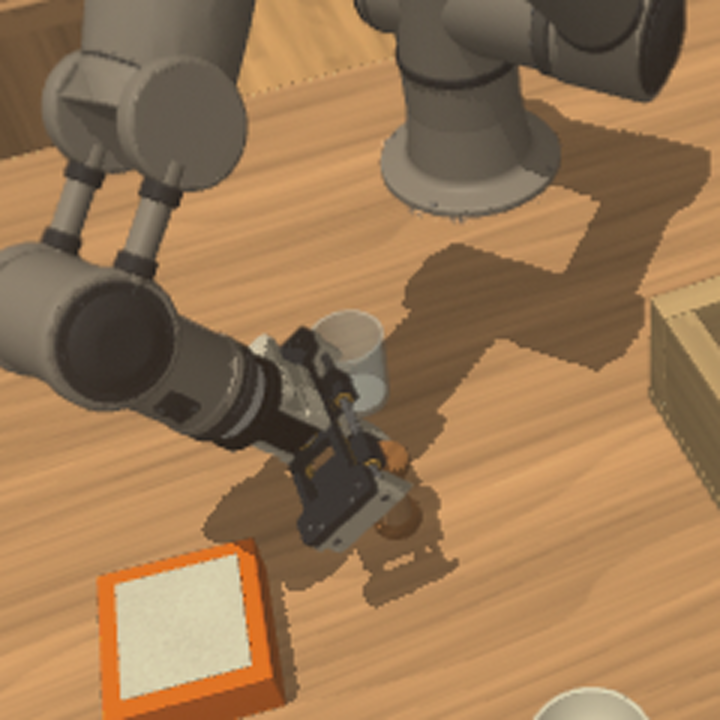

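Request:
{"fn": "jog_arm", "kwargs": {
  "series": [
    [-1,[0.008,0,-0.012],[0,0,0]],
    [-1,[0.024,0,-0.034],[0,0,0]],
    [-1,[0.046,0,-0.066],[0,0,0]],
    [-1,[0.068,0,-0.098],[0,0,0]],
    [-1,[0.091,0,-0.131],[0,0,0]],
    [-1,[0.114,0,-0.164],[0,0,0]],
    [-1,[0.137,0,-0.197],[0,0,0]],
    [-1,[0.143,0,-0.205],[0,0,0]],
    [-1,[0.143,0,-0.205],[0,0,0]]
  ],
  "squeeze": 20
}}

```text
time: 19.83
tool_pos: [0.4669, -0.2386, 0.321]
tool_rot: [3.137, -0.607, 1.573]
contact_force: [-0.6, 0.5, -0.0]
opening: 0.0432
```

```bash
python3 - <<'E'
from h import *
show()
T=np.array([.5335,.169,.130])+.019*ZT
rel(T-.2*ZT,RG)
d=eyes.read_camera("scene");crop(d,120,20,360,260,3,"pics/s15.png")
E
```

```text
19.8333 pos [ 0.4669 -0.2386  0.321 ] rot [ 3.1375 -0.6068  1.573 ] q [-0.8556  0.5143  1.149   0.4133  1.9294 -0.7995] F [-0.6115  0.4733 -0.0384] open 0.04324759516141733
axes xyz [[-0.00181873733209513, 0.8214659721509502, 0.5702546350470212], [0.9999942088711217, -0.00014633226585601677, 0.0034001192755258036], [0.0028765289389602877, 0.5702575165527961, -0.8214609487956814]] chest: [-0.1135 -0.3973  0.321 ]
shift [0.2253 0.0664 0.2085] turn [0.0029 0.0032 0.0018]
```

View pics/s15.png

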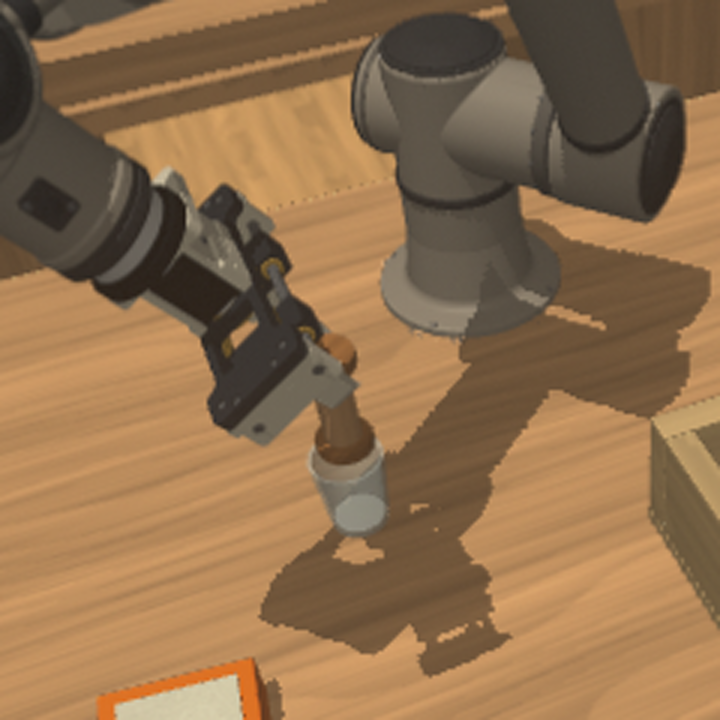

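Bobbin held upright. Next is the approach to the orange cup.

Request:
{"fn": "jog_arm", "kwargs": {
  "series": [
    [-1,[0.225,0.066,0.208],[0,0,0]],
    [-1,[0.225,0.066,0.208],[0,0,0]],
    [-1,[0.225,0.066,0.208],[0,0,0]],
    [-1,[0.225,0.066,0.208],[0,0,0]],
    [-1,[0.225,0.066,0.208],[0,0,0]],
    [-1,[0.225,0.066,0.208],[0,0,0]],
    [-1,[0.225,0.066,0.208],[0,0,0]],
    [-1,[0.225,0.066,0.208],[0,0,0]],
    [-1,[0.225,0.066,0.208],[0,0,0]],
    [-1,[0.225,0.066,0.208],[0,0,0]],
    [-1,[0.225,0.066,0.208],[0,0,0]],
    [-1,[0.225,0.066,0.208],[0,0,0]]
  ]
}}

```text
time: 20.88
tool_pos: [0.5323, 0.0644, 0.2761]
tool_rot: [-3.138, -0.612, 1.567]
contact_force: [0.5, -0.2, -0.5]
opening: 0.0433
```

```bash
python3 - <<'E'
from h import *
show()
T=np.array([.5335,.169,.130])+.019*ZT
rel(T,RG)
d=eyes.read_camera("scene");crop(d,280,20,520,260,3.2,"pics/s16.png")
E
```

```text
20.8833 pos [0.5323 0.0644 0.2761] rot [-3.1381 -0.612   1.5669] q [-0.3591  0.3865  1.4806  0.568   1.5261 -0.4561] F [ 0.5057 -0.1992 -0.5138] open 0.04326579168519812
axes xyz [[0.003182494266307824, 0.8184976735250138, 0.5745010271221324], [0.9999941084202846, -0.0018658228824046316, -0.002881289588328839], [-0.0012864116624295985, 0.574506812091129, -0.8184987892513484]] chest: [-0.0524 -0.0934  0.2761]
shift [0.0017 0.0015 0.1987] turn [-0.0013 -0.002  -0.0032]
```

View pics/s16.png

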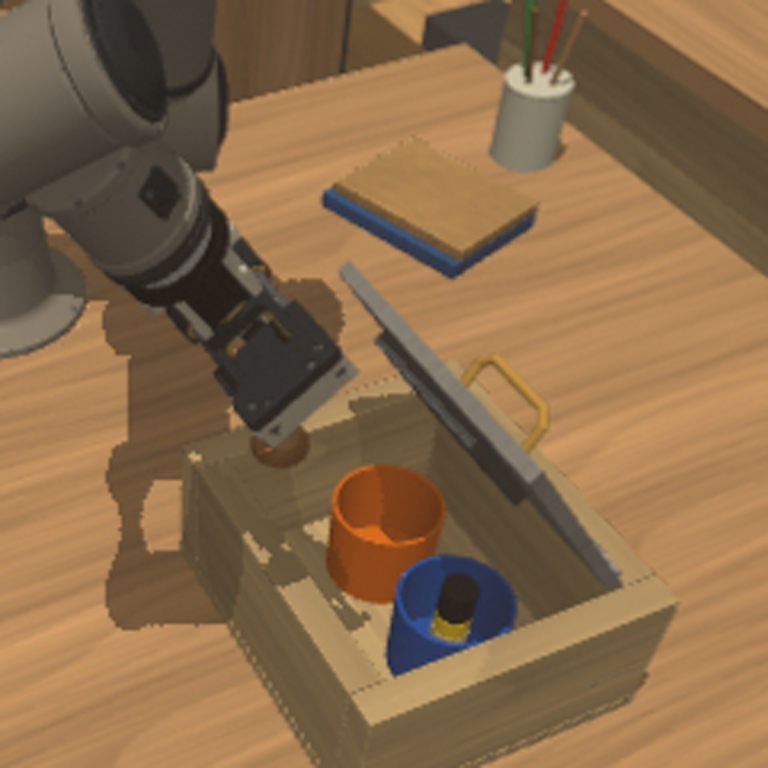

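A straight approach along the hatch would catch the bobbin's lower flange on the cup's near rim. I'll lean the tool a bit more, so the bobbin's foot swings to +y, and recheck.

```bash
cat >> h.py <<'E'
R75=R.from_rotvec([.75,0,0])*R.from_euler('xyz',[np.pi,0,np.pi/2])
Z75=R75.as_matrix()[:,2]
TB=np.array([.5335,.1625,.142])+.019*Z75
E
python3 - <<'E'
from h import *
print(TB,TB-.16*ZT)
rel(TB-.16*ZT,R75)
E
```

```text
[0.5335 0.1755 0.1281] [0.5335 0.0838 0.2592]
shift [0.0061 0.0011 0.0253] turn [-0.0004  0.138  -0.0031]
```

Request:
{"fn": "jog_arm", "kwargs": {
  "series": [
    [-1,[0.006,0.001,0.008],[0,0.046,0]],
    [-1,[0.006,0.001,0.016],[0,0.092,0]],
    [-1,[0.006,0.001,0.025],[0,0.138,0]],
    [-1,[0.006,0.001,0.025],[0,0.138,0]],
    [-1,[0.006,0.001,0.025],[0,0.138,0]]
  ]
}}

```text
time: 21.35
tool_pos: [0.5334, 0.0835, 0.2595]
tool_rot: [-3.138, -0.749, 1.566]
contact_force: [1.0, 0.2, 0.4]
opening: 0.0432
```

```bash
python3 - <<'E'
from h import *
show();rel(TB-.05*ZT,R75);rel(TB,R75)
d=eyes.read_camera("scene");crop(d,320,80,480,240,4.5,"pics/s17.png")
L=cloud(d);hsv=cv2.cvtColor(d["img"],cv2.COLOR_RGB2HSV)
m=(abs(L[...,0]-.5335)<.03)&(L[...,1]>.04)&(L[...,1]<.14)&(L[...,2]>.15)&(L[...,2]<.27)&(hsv[...,1]>90)
q=L[m]
for z in np.arange(.16,.27,.01):
    t=q[abs(q[:,2]-z)<.005]
    if len(t)>2: print(round(z,3),len(t),t[:,:2].min(0),t[:,:2].max(0))
E
```

```text
21.35 pos [0.5334 0.0835 0.2595] rot [-3.1375 -0.7494  1.5656] q [-0.3839  0.4335  1.5351  0.6843  1.5228 -0.5399] F [0.9523 0.1515 0.4374] open 0.04316487177549657
axes xyz [[0.0038249161816961696, 0.7320903636599488, 0.6811967920156752], [0.999992549528112, -0.002445646591681061, -0.0029865868504139748], [-0.0005204848407643903, 0.6812031402224983, -0.7320942636344981]] chest: [-0.0516 -0.0742  0.2595]
shift [-0.0153  0.0002  0.1093] turn [-0.0005  0.0006 -0.0038]
shift [-0.0222  0.0003  0.1588] turn [-0.0005  0.0006 -0.0038]
0.19 16 [0.5439 0.0643] [0.5556 0.0861]
0.2 72 [0.5336 0.0649] [0.5573 0.103 ]
0.21 12 [0.5417 0.0756] [0.5495 0.0914]
```

View pics/s17.png

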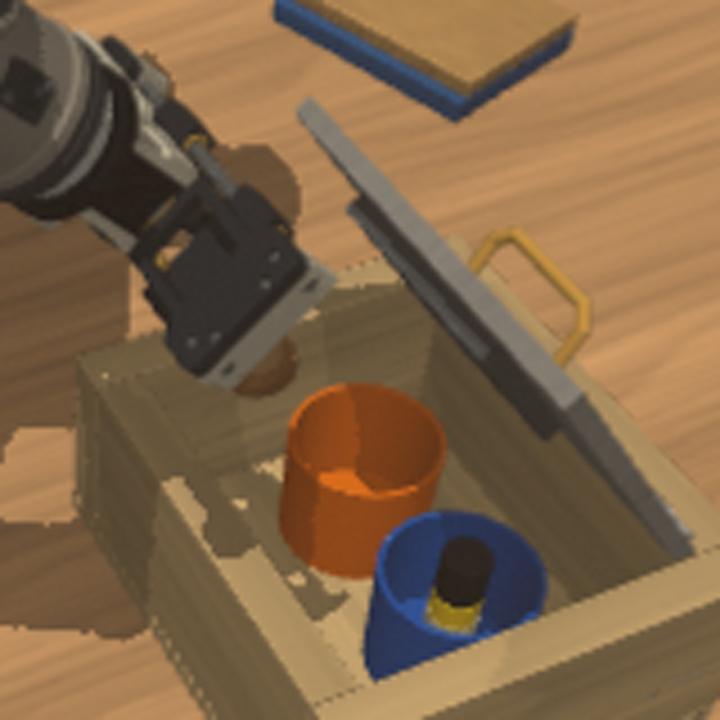

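Request:
{"fn": "jog_arm", "kwargs": {
  "series": [
    [-1,[-0.004,0,0.03],[0,0,0]],
    [-1,[-0.008,0,0.06],[0,0,0]],
    [-1,[-0.012,0,0.085],[0,0,0]],
    [-1,[-0.015,0,0.105],[0,0,0]],
    [-1,[-0.015,0,0.109],[0,0,0]],
    [-1,[-0.015,0,0.109],[0,0,0]]
  ]
}}

```text
time: 21.9
tool_pos: [0.5332, 0.1486, 0.1702]
tool_rot: [-3.139, -0.75, 1.57]
contact_force: [-0.1, -0.5, -0.2]
opening: 0.0434
```

```bash
python3 - <<'E'
from h import *
show();rel(TB,R75)
d=eyes.read_camera("scene");crop(d,320,60,480,220,4.5,"pics/s18.png")
E
```

```text
21.9 pos [0.5332 0.1486 0.1702] rot [-3.1393 -0.7497  1.57  ] q [-0.2695  0.5198  1.6739  0.7523  1.2889 -0.6165] F [-0.0526 -0.4636 -0.2384] open 0.04344857887612569
axes xyz [[0.0005539360420035722, 0.7319006511123556, 0.6814111314442783], [0.9999982196466934, 0.0008237351744206645, -0.0016976936726178504], [-0.0018038454215907884, 0.6814108587054308, -0.7318988917740089]] chest: [-0.0527 -0.0092  0.1702]
shift [-0.009   0.0004  0.0491] turn [-0.0018  0.0003 -0.0006]
```

View pics/s18.png

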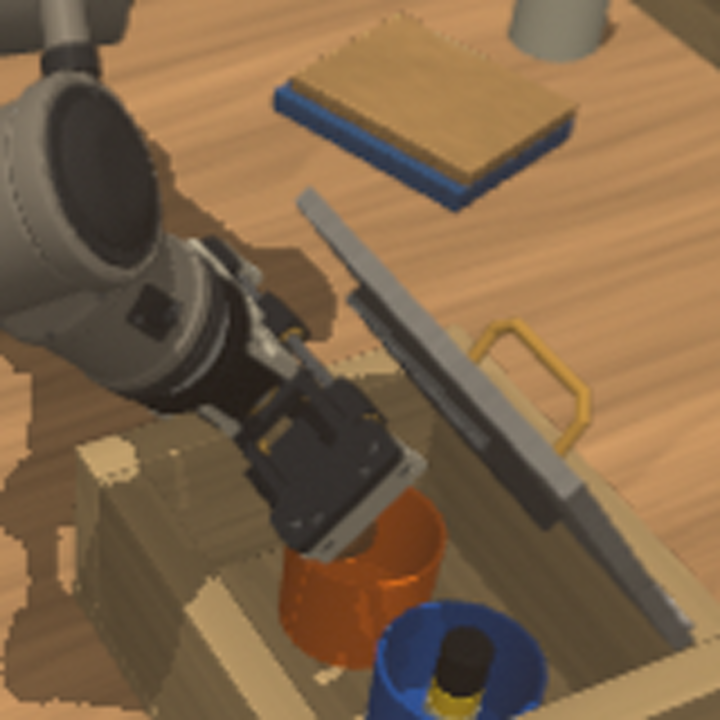

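Request:
{"fn": "jog_arm", "kwargs": {
  "series": [
    [-1,[0.004,0,0.004],[0,0,0]],
    [-1,[0.002,0,0.015],[0,0,0]],
    [-1,[-0.001,0,0.03],[0,0,0]],
    [-1,[-0.005,0,0.045],[0,0,0]],
    [-1,[-0.006,0,0.05],[0,0,0]],
    [-1,[-0.006,0,0.05],[0,0,0]]
  ]
}}

```text
time: 22.45
tool_pos: [0.5327, 0.1784, 0.1287]
tool_rot: [-3.138, -0.75, 1.568]
contact_force: [-0.8, 0.3, 0.2]
opening: 0.0433
```

```bash
python3 - <<'E'
from h import *
show()
d=eyes.read_camera("scene");crop(d,320,60,480,220,4.5,"pics/s19.png")
E
```

```text
22.45 pos [0.5327 0.1784 0.1287] rot [-3.1376 -0.7503  1.5683] q [-0.2154  0.5757  1.7186  0.8002  1.1883 -0.6579] F [-0.8097  0.2653  0.2176] open 0.04331902798639395
axes xyz [[0.001790574046360155, 0.731483710115383, 0.6818565653276493], [0.999995776369303, 0.00025123366435839123, -0.002895535391081394], [-0.002289342294112706, 0.6818588700878505, -0.7314801707458516]] chest: [-0.0536  0.0206  0.1287]
```

View pics/s19.png

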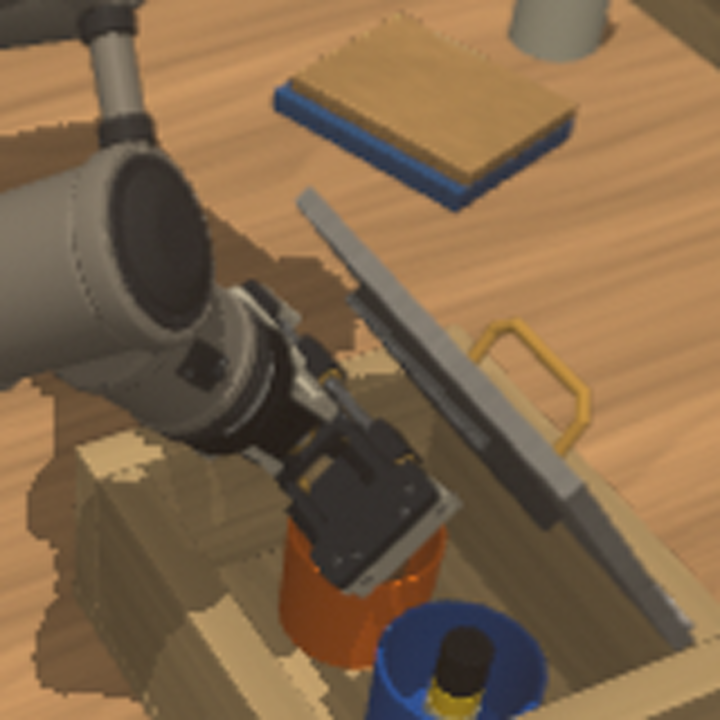

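Request:
{"fn": "jog_arm", "kwargs": {
  "series": [
    [0.4,[0,0,0],[0,0,0]],
    [0.4,[0,0,0],[0,0,0]],
    [0.4,[0,0,0],[0,0,0]],
    [0.4,[0,0,0],[0,0,0]],
    [0.4,[0,0,0],[0,0,0]],
    [0.4,[0,0,-0.02],[0,0,0]],
    [0.4,[0,0,-0.06],[0,0,0]],
    [0.4,[0,0,-0.1],[0,0,0]],
    [0.4,[0,0,-0.14],[0,0,0]],
    [0.4,[0,0,-0.18],[0,0,0]],
    [0.4,[0,0,-0.22],[0,0,0]],
    [0.4,[0,0,-0.24],[0,0,0]]
  ]
}}

```text
time: 23.5
tool_pos: [0.5341, 0.0112, 0.3085]
tool_rot: [3.137, -0.747, 1.572]
contact_force: [0.2, 0.0, -0.9]
opening: 0.0645
```

```bash
python3 - <<'E'
from hang import *
show()
d=eyes.read_camera("scene");crop(d,320,60,480,220,4.5,"pics/s20.png")
cv2.imwrite("pics/s20f.png",d["img"][:,:,::-1]);
t=eyes.read_camera("top");cv2.imwrite("pics/t20f.png",t["img"][:,:,::-1]); hatch(t)
E
```

```text
23.5 pos [0.5341 0.0112 0.3085] rot [ 3.1369 -0.7472  1.5715] q [-0.5015  0.4286  1.3993  0.6469  1.697  -0.545 ] F [ 0.2201  0.0483 -0.8949] open 0.06449915322653858
axes xyz [[-0.0005223638824763677, 0.7335933028058417, 0.6795885470006032], [0.9999910223484785, -0.002474498252317464, 0.0034397791853579274], [0.004205039645357456, 0.6795842427078604, -0.7335854242722961]] chest: [-0.0499 -0.1465  0.3085]
hatch ang 1029 [0.9542 0.9621 0.9664 0.9717 0.9808]
```

View pics/s20.png

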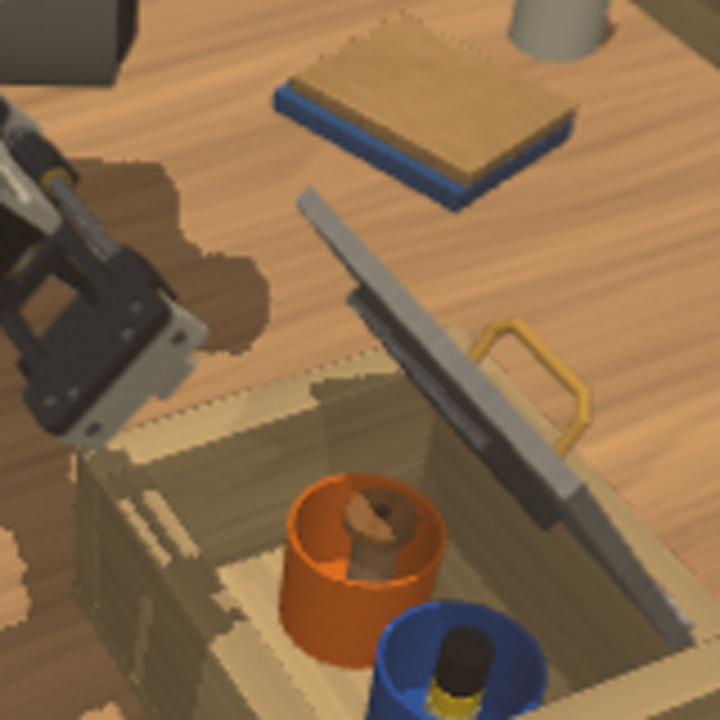

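View pics/s20f.png

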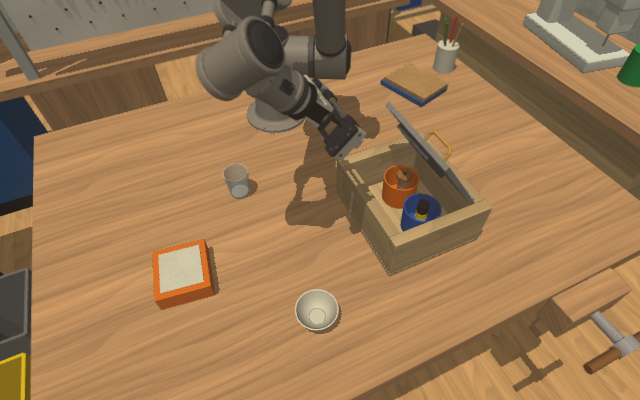

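Both objects are in their cups. The orange cup is centred at about (400,186) with the bobbin in it, and the blue cup at (421,214) with the glue in it. Bystander pixels match the first picture. I'll let it settle for a moment and check the numbers.

Request:
{"fn": "jog_arm", "kwargs": {
  "series": [
    [0.4,[0,0,0],[0,0,0]],
    [0.4,[0,0,0],[0,0,0]],
    [0.4,[0,0,0],[0,0,0]],
    [0.4,[0,0,0],[0,0,0]],
    [0.4,[0,0,0],[0,0,0]],
    [0.4,[0,0,0],[0,0,0]]
  ]
}}

```text
time: 24.1
tool_pos: [0.5332, 0.0148, 0.3047]
tool_rot: [-3.139, -0.75, 1.569]
contact_force: [-0.3, -0.5, 0.1]
opening: 0.0644
```

```bash
python3 - <<'E'
from hang import *
s=status.observe();print(s["time"],s["contact_force"])
d=eyes.read_camera("scene");W=cloud(d);hsv=cv2.cvtColor(d["img"],cv2.COLOR_RGB2HSV);L=RC.inv().apply((W-C).reshape(-1,3)).reshape(W.shape)
for nm,lo,hi,sm in(("blue",95,135,110),("orange",3,13,195)):
    m=(hsv[...,0]>=lo)&(hsv[...,0]<=hi)&(hsv[...,1]>sm)&(abs(L[...,0])<.125)&(abs(L[...,1])<.106)&(L[...,2]>.02)
    t=L[m]; t=t[abs(t[:,2]-.092)<.006]
    print(nm,len(t),cv2.minEnclosingCircle((t[:,:2]*1000).astype(np.float32)),t[:,2].max())
for nm,c in(("glue",(.0575,.006)),("bobbin",(-.055,.0135))):
    m=(np.hypot(L[...,0]-c[0],L[...,1]-c[1])<.036)&(L[...,2]>.09)&(L[...,2]<.13)
    q=L[m];print(nm,len(q),q.min(0),q.max(0))
for n in("top","scene"):
    W=cloud(eyes.read_camera(n))
    for nm,c,r,h in(("bowl",(.759,-.185),.07,.03),("carton",(.527,-.434),.1,.03),("tumbler",(.31,-.232),.06,.06)):
        m=(np.hypot(W[...,0]-c[0],W[...,1]-c[1])<r)&(W[...,2]>h)&(W[...,2]<.1);q=W[m];print(n,nm,(q.min(0)+q.max(0))[:2]/2)
hatch(eyes.read_camera("top"))
E
```

```text
24.1 [-0.326  -0.4972  0.0809]
blue 131 ((58.75592041015625, 6.4178667068481445), 47.71449661254883) 0.09428498028506105
orange 135 ((-54.265262603759766, 13.667701721191406), 48.59404373168945) 0.09372874763424832
glue 147 [ 0.0468 -0.0099  0.0902] [0.0763 0.0206 0.1143]
bobbin 189 [-0.0717 -0.0038  0.0921] [-0.0282  0.0407  0.1093]
top bowl [ 0.7595 -0.1849]
top carton [ 0.5263 -0.4397]
top tumbler [ 0.304  -0.2323]
scene bowl [ 0.7598 -0.1862]
scene carton [ 0.528  -0.4419]
scene tumbler [ 0.3068 -0.2329]
hatch ang 1031 [0.9552 0.9622 0.9665 0.9727 0.9829]
```

```bash
python3 -c "
from cell import job; print(job.hand_in())"
```

```text
the job is handed in; nothing more can be done
None
```

The job is handed in at about 24 s on the robot's clock. The hatch is open and both objects are in their cups. The hand-in gives no verdict.

**What I did:**
- **Hatch:** I gripped the ring bar, swung it up to about 1 rad with the hatch still shut, then lifted the hatch to its stop.
- **Glue stick:** I picked it up with the gripper leaning about 35° and dropped it into the blue cup. The first pick failed because I lifted before the fingers had finished closing. The stick stayed standing, and the second try worked.
- **Bobbin:** I dropped it into the orange cup with the tool leaning about 43°. At 35° its lower flange would have caught the cup's near rim.

**Last checks before hand-in:**

| Check | Measured | Required |
|---|---|---|
| Hatch angle, arm clear | about 0.966 rad from the top camera | over 0.8 rad |
| Glue to blue cup axis | about 4 mm | under 42 mm |
| Bobbin to orange cup axis | about 6 mm | under 42 mm |
| Cup rims | about 93 mm high, in place to about 1 mm | upright, standing in the chest |
| Bowl and tumbler | within a few mm of their starts | within 30 mm |
| Robot | about 0.3 m above the bench, contact force near zero | touching nothing |

- **Hatch disagreement:** the scene camera put the hatch at about 0.92 rad, against 0.966 from the top camera. Both are well above what is needed.
- **Carton:** the measured centre differs by up to 7 mm from the first reading. That first measurement was cut off at the edge of my search area, so the two don't compare directly. It sits in the same place in the pictures.

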